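# Take the analyser's rinse line out of service

## Task

Make the analyser safe for service: first turn the rotary isolator to off and then swing its lockout hasp out square from the box; after that push the blind camlock coupling fully down onto the grooved adaptor and swing its two cam arms fully down, one after the other. Every sample rack still standing on the bench must also be carried, at any time, into the stainless tray and left standing flat and upright on its floor. Leave the bottle, the jar and the tip box where they stand.

Things in the scene. Friction and masses are not known exactly. Their poses are not given: they have to be found in the camera images.
- isolator (a joint): black rotary isolator handle on top of the grey switch box (box 160 x 130 mm, 60 mm high): a bar 76 mm long, 14 mm wide, 28 mm high, its top 102 mm above the bench, turning about an upright axis at its middle. 0 = on (bar along the box's long side), 1.57 = off (a quarter turn, clockwise seen from above, against a stop); starts near on; stays where left (0.08 N m)
- isolator_grip (a point): point on the isolator's axis, half-way up its bar (90 mm above the bench); turns with the bar: x along the bar, z up
- hasp (a joint): steel lockout hasp on the same box: a flat strip that swings level about an upright pin near a corner of the box, with an upright tab at its free end. 0 = folded in across the end of the box, 1.75 = stop; grows as it swings out clockwise seen from above, away over the box's end; 1.57 = square out from the box. Stays where it is left, about 0.03 N m. Not blocked by the handle
- hasp_tab (a point): centre of the hasp's upright tab, 85 mm above the bench: tab 5 mm thick, 24 mm long along the strip, 30 mm high (its top 100 mm above the bench); moves with the hasp. Between the folded tab and the handle, in the off position, there are more than 80 mm for a finger
- hasp_pivot (a point): the hasp's pin axis, at the tab's mid height; 78 mm from hasp_tab
- coupling_mid (a point): centre of the loose blind camlock coupling, 25 mm above its mouth: a plain aluminium cap 52 mm in diameter, 50 mm tall (a further 2 mm boss on top), open end down, bore 44 mm wide and 38 mm deep, 0.4 kg, with two hinged steel cam arms opposite one another. x points to the pin of cam arm a, z up (out of the closed end). Grip it across its diameter, square to the arms
- cam_a (a joint): cam arm a of the coupling: flat steel arm 14 mm wide, 5 mm thick, 55 mm long from its pin, with a thin pull ring beyond. 0 = closed, hanging straight down along the coupling's side, against a stop; 1.57 = straight out; 2.2 = fully raised; starts open, 1.8 to 2.15. Stiff hinge (0.04 N m), stays where left. Its cam enters the groove: it closes only with the coupling fully down
- cam_b (a joint): cam arm b, the same, on the opposite side
- cam_a_pivot (a point): pin of cam arm a: 31 mm from the coupling's axis, 20 mm above its mouth (107 mm above the bench when it is home on the adaptor)
- cam_b_pivot (a point): pin of cam arm b, likewise on the opposite side
- cam_a_end (a point): point on the middle of cam arm a's thickness, 50 mm from its pin, near the free end
- cam_b_end (a point): the same on cam arm b
- adaptor_top (a point): centre of the top face of the fixed grooved adaptor, 125 mm above the bench: an upright steel stub 39 mm in diameter with a chamfered top (33 mm across the top face) and a groove 15 mm high round it, from 15 to 30 mm below the top, on a round white foot 100 mm in diameter and 25 mm high
- adaptor_home (a point): where coupling_mid lies when the coupling is fully home on the adaptor, 112 mm above the bench (mouth at 87 mm); the coupling may point any way round
- tray: fixed stainless-steel holding tray, 310 mm (its x) by 190 mm (its y), rim 16 mm above the bench, walls and floor about 4 mm thick; origin under its centre on the bench. Holds three racks side by side, their length along the tray's y
- rack1_mid (a point): centre of sample rack 1 (may be absent), 62.5 mm above its underside: white rack 120 mm long (its x), 56 mm wide (its y), 125 mm tall with handle, 0.25 to 0.5 kg, with eight capped tubes up to 70 mm above its underside and a fixed carrying handle arched over its length
- rack1_handle (a point): middle of rack 1's carrying handle, 120 mm above the rack's underside: a level bar along the rack's x, 12 mm wide, 10 mm high, 100 mm clear between its posts, 45 mm clear above the tubes
- rack2_mid (a point): centre of sample rack 2 (may be absent), 62.5 mm above its underside: white rack 120 mm long (its x), 56 mm wide (its y), 125 mm tall with handle, 0.25 to 0.5 kg, with eight capped tubes up to 70 mm above its underside and a fixed carrying handle arched over its length
- rack2_handle (a point): middle of rack 2's carrying handle, 120 mm above the rack's underside: a level bar along the rack's x, 12 mm wide, 10 mm high, 100 mm clear between its posts, 45 mm clear above the tubes
- rack3_mid (a point): centre of sample rack 3 (may be absent), 62.5 mm above its underside: white rack 120 mm long (its x), 56 mm wide (its y), 125 mm tall with handle, 0.25 to 0.5 kg, with eight capped tubes up to 70 mm above its underside and a fixed carrying handle arched over its length
- rack3_handle (a point): middle of rack 3's carrying handle, 120 mm above the rack's underside: a level bar along the rack's x, 12 mm wide, 10 mm high, 100 mm clear between its posts, 45 mm clear above the tubes
- washbottle: bystander: white plastic bottle 64 mm in diameter, 170 mm tall; origin under its centre
- jar: bystander: amber glass jar 70 mm in diameter, 90 mm tall; origin under its centre
- tipbox: bystander: grey box with clear cover, 120 x 85 mm, 72 mm tall; origin under its centre

How it is judged:
On the way, in this order (a step that is already met when the one before it is completed fails the run):
1. the isolator is turned to off (value of joint isolator above 1.4 rad), for 0.2 s.
2. the lockout hasp is swung out (value of joint isolator above 1.4 rad and value of joint hasp above 1.2 rad), for 0.2 s.
3. the coupling is fully down on the adaptor (all of step 2 and horizontal distance between coupling_mid and adaptor_home below 0.006 m and z of coupling_mid in the frame of adaptor_home between -0.005 and 0.004 m and angle between coupling_mid's own z axis and vertical below 0.12 rad), for 0.2 s.
4. one cam arm is down (horizontal distance between coupling_mid and adaptor_home below 0.006 m and z of coupling_mid in the frame of adaptor_home between -0.005 and 0.004 m and angle between coupling_mid's own z axis and vertical below 0.12 rad and value of joint any of cam_a, cam_b below 0.2 rad), for 0.2 s.
5. the other cam arm is down too (horizontal distance between coupling_mid and adaptor_home below 0.006 m and z of coupling_mid in the frame of adaptor_home between -0.005 and 0.004 m and angle between coupling_mid's own z axis and vertical below 0.12 rad and value of joint each of cam_a, cam_b below 0.2 rad), for 0.2 s.
At the end, for the whole second after the job is handed in: isolator past 1.4 rad (off), hasp out past 1.2 rad, coupling home on the adaptor (within 6 mm sideways, 4 mm up and 0.12 rad of upright), both cam arms within 0.2 rad of closed, every rack present at rest inside the tray, flat on its floor (within 6 mm and 0.08 rad) (all of step 2 and all of step 5 and x of rack1_mid in the frame of tray between -0.13 and 0.13 m and y of rack1_mid in the frame of tray between -0.07 and 0.07 m and z of each of rack1_mid, rack2_mid, rack3_mid in the frame of tray below 0.0725 m and angle between each of rack1_mid, rack2_mid, rack3_mid's own z axis and vertical below 0.08 rad and x of rack2_mid in the frame of tray between -0.13 and 0.13 m and y of rack2_mid in the frame of tray between -0.07 and 0.07 m and x of rack3_mid in the frame of tray between -0.13 and 0.13 m and y of rack3_mid in the frame of tray between -0.07 and 0.07 m and linear speed of each of coupling, rack1, rack2, rack3 below 0.03 m/s); the robot touches nothing.
It fails at once if the bottle is pushed more than 30 mm or tipped over (distance of washbottle from where it was at the start of the episode above 0.03 m or angle between washbottle's own z axis and vertical above 0.5 rad).
It fails at once if the jar is pushed more than 30 mm or tipped over (distance of jar from where it was at the start of the episode above 0.03 m or angle between jar's own z axis and vertical above 0.5 rad).
It fails at once if the tip box is pushed more than 30 mm or tipped over (distance of tipbox from where it was at the start of the episode above 0.03 m or angle between tipbox's own z axis and vertical above 0.5 rad).
Of rack1, rack2, rack3 only 2 to 3 are there at a start; the rules pass over those that are not, and their reading is None.
At some moment in a run one of rack1, rack2, rack3 may be knocked a few centimetres aside while the robot is not near it.
It also fails if it takes over 192 s, if anything falls off the work surface, if the arm or the gripper's body presses on something with over 40 N, if the wrist force passes 120 N, or if a joint passes its speed limit or range.

## Robot

A 6-joint arm with a two-finger parallel gripper is mounted at the origin on the work surface. World frame = base frame: x ahead of the robot, y to its left, z up, the work surface at z = 0. Lengths are in m, angles in rad, forces in N, time in s.
With the tool pointing down it reaches from about 0.35 to 0.975 m from the base axis. Payload 4.9 kg.
Tool frame: the origin (TCP) lies at the centre of the arm's flange, where the gripper is bolted on; the fingertips stand 173 mm ahead of it and the grasp point (between the pads) lies 155 mm ahead of it (ctrl.finger_overhang is the distance from the TCP to the fingertips, in m); z points along the fingers, y is the direction in which the jaws open and shut (so a half turn about z gives the same grasp; the last joint's range is limited). The gripper opens to 85 mm and grips with 20 to 120 N. Pads are 22 mm wide; open, the fingers measure 114 mm over their backs; the gripper's body (76 mm by 85 mm) begins 54 mm behind the grasp point. The pads swing forward as they close: fully open they stand 13 mm farther back than shut.
Start: joints at [1.086, 0.053, 1.613, -0, 1.476, -0.119], TCP at [0.224, 0.584, 0.405] pointing down, gripper open.
Joint ranges: [-3.01, 3.01], [-1.01, 2.22], [0.06, 2.58], [-1.02, 4.17], [0.09, 2.62], [-3.14, 3.14]. Speed limits (rad/s): [2.57, 2.57, 3.14, 3.14, 3.14, 3.14].

## Interface

Orientations are given as a rotation vector (axis times angle).
In Python, from station import ctrl, eyes, spotter gives the robot as it stands.
- The arm moves only by the shell command python3 -m crank 'ROWS' [FORCE]. ROWS is JSON, a list of rows, each a list of 7 numbers: the turn, a rotation vector about the tool's x, y, z in rad, then the shift along the tool's x, y, z in mm, then the closure, from -1 (fully open) to 1 (shut). A call has 1 to 8 rows; each row shifts and turns the pose as measured when the row begins, along the tool's axes as they then stand; what a row does not reach is not made up. A row lasts 1/12 s, in which the tool goes at most 41.7 mm and 7.16 degrees, less where a joint would pass 70% of its speed; a pose out of reach is approached as far as the arm can. A call is refused whole if a number of a shift passes 41.7 or a number of a turn 0.125, either way. A call with a gripper value outside its range is refused whole. The fingers move at their own pace and stop on an object; FORCE is the grip in N (left out, the last holds). Time passes only in rows, so rows that do not move let the fingers close. It gives the time, the measured TCP pose, the force and the opening at its end, in the units of the state.
- ctrl.get_obs(): the state, without advancing time (a new reading comes with each control period).
- eyes.get_image(name): name is "scene" or "top"; returns a dict with "image" (420x560x3 uint8, red, green, blue), "vertical_fov" (degrees; the focal length in pixels is half the picture's height over the tangent of half this angle, whatever the lens; pixels are square), "cx", "cy" (the principal point, pixels), "dist" ([k1, k2, p1, p2, k3] as OpenCV has them; the pictures are not rectified), "rvec" (rotation vector, rad) and "tvec" (3), from world to camera coordinates, as OpenCV has them. Camera axes: x right, y down, z forward; pixel columns grow to the right and rows downward; lengths in m; the calibration is good to about 2 mm. A picture is of the moment at which its call begins. There is no depth.
- ctrl.finish_job(): hands the job in, once; it reports no verdict.
Trained networks look in a picture, given as the dict that the camera call returned (one of the last four; its "shot" number tells which), for a name from the list of things; names that differ only in an ending like _2 or _b are one class to them, and where a whole thing is asked for, a point or a joint stands for the part that bears it (a point fixed in the world has none). Each returns a list of dicts, best first, with "confidence" (0 to 1); they miss things now and then, are a little off and sometimes report something else, mostly with a low value. They report only what shows in the picture. A call takes as long as a camera call.
- spotter.look_for(query, picture): "centre" ([x, y, z] in m, in world coordinates, good to about 4 mm: the middle of the surface that is visible of it).
- spotter.outline_of(query, picture): "region" (420x560 bool, what is visible of it).
- spotter.mark_of(query, picture): "centre" ([x, y, z] in m, in world coordinates, good to about 4 mm: a listed point, or the origin of a listed thing).
The state is a dict: "t": time; "q": joint angles; "dq": joint speeds; "effort": joint torques, N m; "tool_pos": TCP position; "tool_rot": TCP orientation; "contact_force": force on the tool from outside, world axes, zero at the start; "wrist_torque": the same for the moment, N m; "opening": finger opening in m.
Only numpy, scipy, OpenCV 4.12 (cv2) and the standard library are available. Lean on these libraries where they do the work, as an engineer would, in place of code of your own. Each camera call takes 0.05 s, during which the arm holds its last target.

## Working session

There is one attempt and no reset: what is moved stays moved. The work goes in short steps, Python scripts to look and compute and a shell command to move; the robot and the scene stay as the last step left them, time stands still between calls to the robot, and variables do not carry over. Pictures are saved under pics/ and viewed, and the job is handed in when it is done.

```bash
ls; mkdir -p pics
cat > h.py <<'E'
import numpy as np, cv2
from station import ctrl, eyes, spotter
from scipy.spatial.transform import Rotation as R
def K(p):
    h=p["image"].shape[0]; f=h/2/np.tan(np.radians(p["vertical_fov"])/2)
    return np.array([[f,0,p["cx"]],[0,f,p["cy"]],[0,0,1.]])
def proj(P,p):
    return cv2.projectPoints(np.array(P,float).reshape(-1,3),np.array(p["rvec"],float),np.array(p["tvec"],float),K(p),np.array(p["dist"],float))[0].reshape(-1,2)
def ray(uv,p,z):
    u=cv2.undistortPoints(np.array(uv,float).reshape(-1,1,2),K(p),np.array(p["dist"],float)).reshape(-1,2)
    Rm=cv2.Rodrigues(np.array(p["rvec"],float))[0]; c=-Rm.T@np.array(p["tvec"],float)
    out=[]
    for a in u:
        d=Rm.T@np.array([a[0],a[1],1]); out.append(c+d*(z-c[2])/d[2])
    return np.array(out)
def save(p,n,crop=None,s=1):
    im=p["image"][:,:,::-1]
    if crop: x0,y0,x1,y1=crop; im=im[y0:y1,x0:x1]
    if s!=1: im=cv2.resize(im,None,fx=s,fy=s,interpolation=cv2.INTER_CUBIC)
    cv2.imwrite(f"pics/{n}.png",im)
def st():
    o=ctrl.get_obs(); r=R.from_rotvec(o["tool_rot"]).as_matrix()
    print("t",round(o["t"],2),"pos",np.round(o["tool_pos"],4),"x",np.round(r[:,0],3),"y",np.round(r[:,1],3),"z",np.round(r[:,2],3),"F",np.round(o["contact_force"],1),"open",round(o["opening"],4)); return o,r
E
python3 - <<'E'
from h import *
o,r=st(); print(o['q'], o['contact_force'], o['wrist_torque'])
for n in("scene","top"):
    p=eyes.get_image(n); save(p,n+"0")
    print(n, -cv2.Rodrigues(np.array(p["rvec"],float))[0].T@np.array(p["tvec"],float),p["vertical_fov"])
    for q in "isolator_grip hasp_tab hasp_pivot coupling_mid cam_a_pivot cam_b_pivot cam_a_end cam_b_end adaptor_top adaptor_home tray rack1_mid rack1_handle rack2_mid rack3_mid washbottle jar tipbox".split():
        print(q,[(np.round(d["centre"],3).tolist(),round(d["confidence"],2)) for d in spotter.mark_of(q,p)][:4])
E
```

```text
pics
t 0.0 pos [0.2234 0.5834 0.4035] x [-0.934  0.358  0.   ] y [ 0.358  0.934 -0.002] z [-0.001 -0.002 -1.   ] F [-0.5 -0.5  0.4] open 0.0852
[ 1.08598951e+00  5.33666424e-02  1.61430497e+00 -2.44229046e-05
  1.47598917e+00 -1.19043515e-01] [-0.46797343 -0.45431695  0.35642079] [ 0.0018309  -0.03990948  0.04865294]
scene [1.24565228 0.6855568  0.82762858] 46.97440320048967
isolator_grip [([0.389, 0.34, 0.089], 0.65), ([0.451, 0.124, 0.019], 0.49)]
hasp_tab [([0.471, 0.389, 0.084], 0.79)]
hasp_pivot [([0.488, 0.314, 0.092], 0.74)]
coupling_mid [([0.427, 0.12, 0.024], 0.74), ([0.388, 0.339, 0.089], 0.6), ([0.451, 0.123, 0.018], 0.17)]
cam_a_pivot [([0.454, 0.124, 0.018], 0.56), ([0.614, 0.148, 0.115], 0.19)]
cam_b_pivot [([0.39, 0.118, 0.013], 0.43), ([0.39, 0.339, 0.09], 0.4)]
cam_a_end [([0.503, 0.132, 0.032], 0.66)]
cam_b_end [([0.347, 0.112, 0.042], 0.42)]
adaptor_top [([0.613, 0.149, 0.123], 0.9)]
adaptor_home [([0.533, -0.116, 0.118], 0.68)]
tray []
rack1_mid [([0.447, -0.11, 0.062], 0.85)]
rack1_handle [([0.44, -0.111, 0.121], 0.78)]
rack2_mid [([0.528, -0.107, 0.065], 0.82)]

[... 520 characters left out ...]
118, 0.02], 0.51)]
cam_a_end [([0.501, 0.128, 0.036], 0.55), ([0.44, -0.109, 0.124], 0.53)]
cam_b_end [([0.611, 0.146, 0.11], 0.73), ([0.348, 0.109, 0.044], 0.45)]
adaptor_top [([0.615, 0.148, 0.121], 0.81)]
adaptor_home [([0.614, 0.147, 0.112], 0.96)]
tray [([0.529, -0.33, 0.002], 0.8), ([0.474, 0.391, 0.087], 0.32)]
rack1_mid [([0.443, -0.113, 0.067], 0.83), ([0.346, 0.108, 0.046], 0.44)]
rack1_handle [([0.443, -0.112, 0.122], 0.95)]
rack2_mid [([0.533, -0.111, 0.066], 0.97)]
rack3_mid [([0.472, 0.392, 0.087], 0.57)]
washbottle [([0.497, 0.127, 0.037], 0.58), ([0.7, 0.341, 0.0], 0.56), ([0.614, 0.146, 0.126], 0.44)]
jar [([0.451, 0.125, 0.023], 0.65)]
tipbox [([0.777, -0.181, -0.0], 0.57)]
```

View pics/scene0.png

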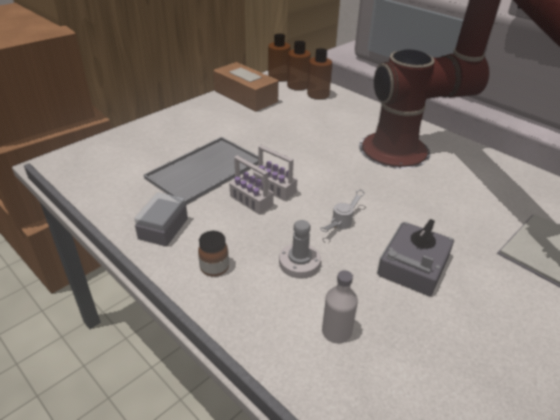

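View pics/top0.png

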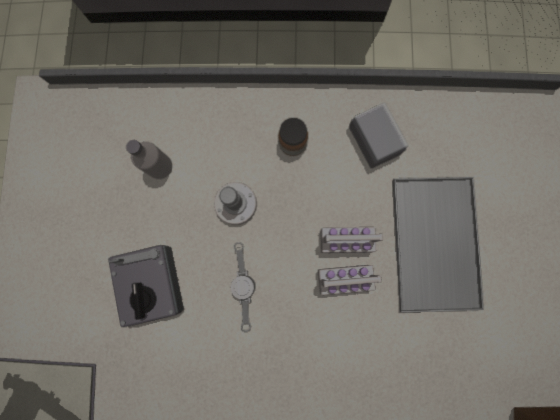

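The pictures show two racks: in the top view, rack 1 is near (348,278) and rack 2 near (350,240). The tray is on the right at (437,245), the switch box on the left at (143,287), the coupling at (242,287) and the adaptor at (235,203). Next I'll zoom in for the angles.

Run:
```python
from h import *
p=eyes.get_image("top")
save(p,"ztop1",(95,230,265,340),4.6)
save(p,"ztop2",(310,165,490,320),4)
for q in ["rack1_mid","rack2_mid","rack3_mid","rack1_handle","rack2_handle","tray","isolator","hasp_tab","coupling_mid"]:
    for d in spotter.outline_of(q,p)[:3]:
        m=d["region"].astype(np.uint8)
        if m.sum()<10: continue
        ys,xs=np.nonzero(m); rc=cv2.minAreaRect(np.column_stack([xs,ys]).astype(np.float32))
        print(q,round(d["confidence"],2),m.sum(),rc, np.round(cv2.boxPoints(rc)).tolist())
```

```text
rack1_mid 0.69 1472 ((348.924072265625, 279.1390686035156), (26.631824493408203, 62.28741455078125), 84.95755004882812) [[317.0, 269.0], [379.0, 263.0], [381.0, 290.0], [319.0, 295.0]]
rack1_mid 0.53 936 ((243.0, 286.0), (84.0, 24.0), 90.0) [[231.0, 244.0], [255.0, 244.0], [255.0, 328.0], [231.0, 328.0]]
rack2_mid 0.8 1421 ((350.9999694824219, 239.5), (59.99999237060547, 24.999996185302734), -0.0) [[321.0, 252.0], [321.0, 227.0], [381.0, 227.0], [381.0, 252.0]]
rack2_mid 0.7 164 ((240.8578643798828, 261.5101623535156), (25.363950729370117, 7.053457736968994), 85.91438293457031) [[236.0, 249.0], [243.0, 249.0], [245.0, 274.0], [238.0, 274.0]]
rack1_handle 0.7 1562 ((348.8097839355469, 279.14605712890625), (27.139753341674805, 64.12432098388672), 86.18592071533203) [[316.0, 268.0], [380.0, 263.0], [382.0, 291.0], [318.0, 295.0]]
rack2_handle 0.81 1427 ((352.0, 239.5), (25.0, 60.0), 90.0) [[322.0, 227.0], [382.0, 227.0], [382.0, 252.0], [322.0, 252.0]]
tray 0.82 11034 ((437.1451721191406, 243.7487030029297), (136.3938446044922, 84.6626968383789), 86.3086166381836) [[391.0, 178.0], [475.0, 173.0], [484.0, 309.0], [399.0, 315.0]]
isolator 0.78 519 ((141.0, 300.5), (35.0, 20.0), 90.0) [[131.0, 283.0], [151.0, 283.0], [151.0, 318.0], [131.0, 318.0]]
hasp_tab 0.75 10975 ((436.92218017578125, 243.7747802734375), (136.59799194335938, 84.08467102050781), 86.36705780029297) [[391.0, 178.0], [475.0, 173.0], [483.0, 309.0], [399.0, 315.0]]
hasp_tab 0.63 341 ((134.1923065185547, 256.9615783691406), (8.629108428955078, 47.067867279052734), 78.69007110595703) [[110.0, 257.0], [156.0, 248.0], [158.0, 257.0], [112.0, 266.0]]
coupling_mid 0.6 785 ((242.80812072753906, 286.5486755371094), (22.874513626098633, 71.63880920410156), 8.972625732421875) [[226.0, 320.0], [237.0, 249.0], [260.0, 253.0], [249.0, 324.0]]
coupling_mid 0.42 156 ((245.0, 311.0), (24.0, 6.0), 90.0) [[242.0, 299.0], [248.0, 299.0], [248.0, 323.0], [242.0, 323.0]]
```

View pics/ztop1.png

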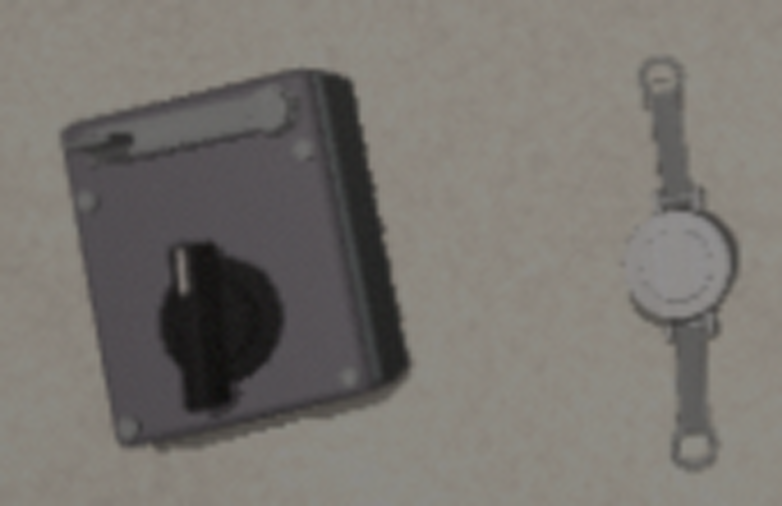

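View pics/ztop2.png

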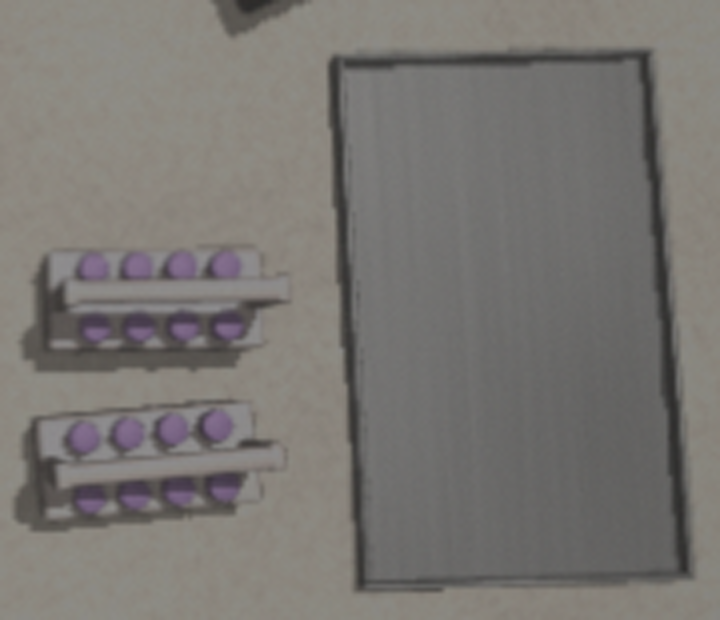

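Run:
```python
from h import *
p=eyes.get_image("top")
a=lambda l:[(95+x/4.6,230+y/4.6) for x,y in l]
b=lambda l:[(310+x/4,165+y/4) for x,y in l]
def pr(n,l,z):
    P=ray(l,p,z); d=P[1]-P[0]; print(n,np.round(P[:,:2],4).tolist(),"ang",round(np.degrees(np.arctan2(d[1],d[0])),1),"len",round(np.linalg.norm(d),3),"mid",np.round(P.mean(0)[:2],4))
pr("bar",a([(208,408),(192,243)]),.102)
pr("boxL",a([(120,445),(62,140)]),.06)
pr("boxR",a([(365,385),(310,75)]),.06)
pr("hasp",a([(280,108),(70,140)]),.07)
pr("rack2h",b([(65,294),(288,288)]),.125)
pr("rack1h",b([(57,475),(286,455)]),.125)
pr("trayL",b([(360,587),(334,60)]),.016)
pr("trayR",b([(690,577),(650,54)]),.016)
pr("coup",a([(695,445),(662,76)]),.05)
```

```text
bar [[0.3517, 0.3246], [0.4256, 0.3365]] ang 9.2 len 0.075 mid [0.3887 0.3306]
boxL [[0.3262, 0.3828], [0.4703, 0.4216]] ang 15.1 len 0.149 mid [0.3982 0.4022]
boxR [[0.359, 0.2649], [0.5052, 0.2997]] ang 13.4 len 0.15 mid [0.4321 0.2823]
hasp [[0.4887, 0.3101], [0.4705, 0.4128]] ang 100.1 len 0.104 mid [0.4796 0.3615]
rack2h [[0.5268, -0.0578], [0.5322, -0.171]] ang -87.3 len 0.113 mid [ 0.5295 -0.1144]
rack1h [[0.436, -0.0548], [0.4483, -0.1695]] ang -83.8 len 0.115 mid [ 0.4421 -0.1121]
trayL [[0.3711, -0.2366], [0.6747, -0.225]] ang 2.2 len 0.304 mid [ 0.5229 -0.2308]
trayR [[0.3794, -0.4261], [0.6825, -0.4133]] ang 2.4 len 0.303 mid [ 0.531  -0.4197]
coup [[0.3348, 0.1077], [0.5094, 0.1295]] ang 7.1 len 0.176 mid [0.4221 0.1186]
```

```bash
python3 -m crank '[[0,0,0,0,0,0,0.35]]' 40; python3 -c "
from h import *
st()"
```

```text
t: 2.53
tool_pos: [0.2236, 0.5836, 0.4047]
tool_rot: [0.571, 3.089, 0.0]
contact_force: [0.0, -0.3, -0.1]
opening: 0.0753
t 2.53 pos [0.2236 0.5836 0.4047] x [-0.934  0.358 -0.   ] y [0.358 0.934 0.   ] z [ 0.  0. -1.] F [ 0.  -0.3 -0.1] open 0.0753
```

```bash
cat >> h.py <<'E'
def go(x,y,z,yaw=None):
    """shift in tool mm to target TCP (in present axes); turn about tool z (rad) so tool y lies at world angle yaw (deg), mod 180"""
    o,r=st(); d=(r.T@(np.array([x,y,z])-o["tool_pos"]))*1000
    print("shift mm",np.round(d,1),"n>=",int(np.ceil(np.abs(d).max()/38)))
    if yaw is not None:
        c=np.degrees(np.arctan2(r[1,1],r[0,1])); e=(yaw-c+90)%180-90
        print("yaw now",round(c,1),"turn about tool z rad",round(-np.radians(e),3),"q6",round(o["q"][5],2))
E
python3 -c "
from h import *
go(0.3895,0.336,0.33,99)"
```

```text
t 2.53 pos [0.2236 0.5836 0.4047] x [-0.934  0.358 -0.   ] y [0.358 0.934 0.   ] z [ 0.  0. -1.] F [ 0.  -0.3 -0.1] open 0.0753
shift mm [-243.5 -171.9   74.7] n>= 7
yaw now 69.0 turn about tool z rad -0.523 q6 -0.12
```

```bash
python3 -m crank '[[0,0,0,-30.4,-21.5,9.3,-0.2],[0,0,0,-30.4,-21.5,9.3,-0.2],[0,0,0,-30.4,-21.5,9.3,-0.2],[0,0,0,-30.4,-21.5,9.3,-0.2],[0,0,0,-30.4,-21.5,9.3,-0.2],[0,0,0,-30.4,-21.5,9.3,-0.2],[0,0,0,-30.4,-21.5,9.3,-0.2],[0,0,0,-30.4,-21.5,9.3,-0.2]]' 25
python3 -m crank '[[0,0,-0.105,0,0,0,-0.2],[0,0,-0.105,0,0,0,-0.2],[0,0,-0.105,0,0,0,-0.2],[0,0,-0.105,0,0,0,-0.2],[0,0,-0.105,0,0,0,-0.2]]'
python3 -c "
from h import *
go(0.3895,0.336,0.25,99)"
```

```text
t: 3.2
tool_pos: [0.3923, 0.3331, 0.3307]
tool_rot: [0.549, 3.089, 0.017]
contact_force: [0.6, -0.7, 0.1]
opening: 0.0513
t: 3.62
tool_pos: [0.3965, 0.3247, 0.3277]
tool_rot: [-0.285, 3.125, 0.008]
contact_force: [-0.1, -0.3, 0.3]
opening: 0.0511
t 3.62 pos [0.3965 0.3247 0.3277] x [-0.983 -0.181 -0.004] y [-0.181  0.983  0.005] z [ 0.003  0.005 -1.   ] F [-0.1 -0.3  0.3] open 0.0511
shift mm [ 5.2 12.  77.7] n>= 3
yaw now 100.4 turn about tool z rad 0.025 q6 -1.21
```

```bash
python3 -m crank '[[0,0,0.02,5,12,0,-0.2],[0,0,0,0,0,0,-0.2]]'
python3 - <<'E'
from h import *
go(0.3895,0.336,0.25,99)
for n in("scene","top"):
    p=eyes.get_image(n); save(p,n+"1")
    print([(np.round(d["centre"],3).tolist(),round(d["confidence"],2)) for d in spotter.mark_of("isolator_grip",p)][:4])
E
```

```text
t: 3.78
tool_pos: [0.3897, 0.3352, 0.3279]
tool_rot: [-0.257, 3.127, 0.008]
contact_force: [-0.5, -0.4, 0.5]
opening: 0.0512
t 3.78 pos [0.3897 0.3352 0.3279] x [-0.987 -0.163 -0.005] y [-0.163  0.987  0.005] z [ 0.004  0.006 -1.   ] F [-0.5 -0.4  0.5] open 0.0512
shift mm [ 0.4  0.4 77.9] n>= 3
yaw now 99.4 turn about tool z rad 0.007 q6 -1.17
[([0.388, 0.34, 0.091], 0.67)]
[([0.391, 0.338, 0.09], 0.59)]
```

View pics/scene1.png

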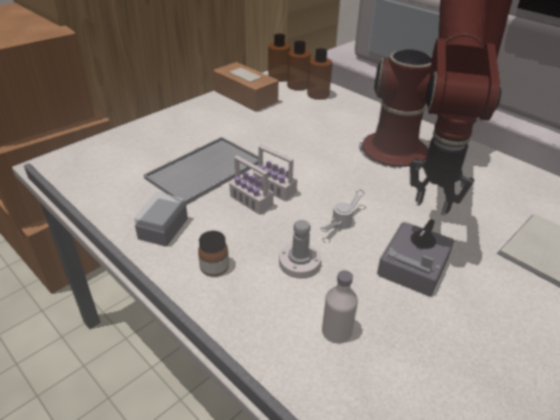

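The gripper hangs over the handle at (430,225) with a finger on each side. Next I'll lower it, close and turn.

```bash
python3 -m crank '[[0,0,0,0,2,20,-0.2],[0,0,0,0,0,20,-0.2],[0,0,0,0,0,20,-0.2],[0,0,0,0,0,15,-0.2],[0,0,0,0,0,0,0.9],[0,0,0,0,0,0,0.9],[0,0,0,0,0,0,0.9],[0,0,0,0,0,0,0.9]]' 25
python3 -c "
from h import *
go(0.3895,0.338,0.25,99)"
```

```text
t: 4.65
tool_pos: [0.3925, 0.3361, 0.2534]
tool_rot: [-0.254, 3.121, 0.01]
contact_force: [0.2, 2.8, -4.9]
opening: 0.0135
t 4.65 pos [0.3925 0.3361 0.2534] x [-0.987 -0.162 -0.011] y [-0.162  0.987  0.006] z [ 0.01   0.007 -1.   ] F [ 0.2  2.8 -4.9] open 0.0135
shift mm [2.7 2.4 3.4] n>= 1
yaw now 99.3 turn about tool z rad 0.005 q6 -1.17
```

```bash
python3 -m crank '[[0,0,0.1,0,0,0,0.9],[0,0,0.1,0,0,0,0.9],[0,0,0.1,0,0,0,0.9],[0,0,0.1,0,0,0,0.9],[0,0,0.1,0,0,0,0.9],[0,0,0.1,0,0,0,0.9],[0,0,0.1,0,0,0,0.9],[0,0,0.1,0,0,0,0.9]]'
python3 -c "
from h import *
go(0.3905,0.338,0.2534,14)"
```

```text
t: 5.32
tool_pos: [0.3915, 0.334, 0.2534]
tool_rot: [1.031, 2.957, 0.005]
contact_force: [0.1, 1.0, -4.5]
opening: 0.0136
t 5.32 pos [0.3915 0.334  0.2534] x [-0.783  0.622 -0.008] y [0.622 0.783 0.006] z [ 0.01 -0.   -1.  ] F [ 0.1  1.  -4.5] open 0.0136
shift mm [ 3.3  2.5 -0. ] n>= 1
yaw now 51.6 turn about tool z rad 0.656 q6 -0.33
```

```bash
python3 -m crank '[[0,0,0.1,0.5,0.5,0,0.9],[0,0,0.1,0.5,0.5,0,0.9],[0,0,0.1,0.5,0.5,0,0.9],[0,0,0.1,0,0,0,0.9],[0,0,0.1,0,0,0,0.9],[0,0,0.1,0,0,0,0.9],[0,0,0.06,0,0,0,0.9],[0,0,0,0,0,0,0.9]]'
python3 -c "
from h import *
go(0.3905,0.338,0.2534,14)
print(ctrl.get_obs()['wrist_torque'])"
```

```text
t: 5.98
tool_pos: [0.3897, 0.334, 0.2535]
tool_rot: [1.968, 2.434, -0.004]
contact_force: [1.6, 1.0, -6.4]
opening: 0.0132
t 5.98 pos [0.3897 0.334  0.2535] x [-0.209  0.978 -0.01 ] y [0.978 0.209 0.005] z [ 0.007 -0.009 -1.   ] F [ 1.6  1.  -6.4] open 0.0132
shift mm [3.7 1.6 0. ] n>= 1
yaw now 12.1 turn about tool z rad -0.033 q6 0.36
[ 0.23615924 -0.11342838  1.03605665]
```

```bash
python3 -m crank '[[0,0,0,0,0,0,0.2],[0,0,0,0,0,0,0.2],[0,0,0,0,0,0,0.2],[0,0,0,0,0,-20,0.2],[0,0,0,0,0,-25,0.2],[0,0,0,0,0,-20,1],[0,0,0,0,0,0,1],[0,0,0,0,0,0,1]]'
python3 - <<'E'
from h import *
o,r=st()
for n in("top","scene"):
    p=eyes.get_image(n)
    if n=="top": save(p,"top2",(95,200,295,350),4)
    else: save(p,"scene2",(330,180,500,310),4.5)
    for q in ["hasp_tab","hasp_pivot","isolator_grip"]:
        print(q,[(np.round(d["centre"],3).tolist(),round(d["confidence"],2)) for d in spotter.mark_of(q,p)][:4])
n=np.array([.97,.242]); t=np.array([-.242,.97])
c=np.array([.49,.3155])+t*.072-n*.04
go(c[0],c[1],0.255,14)
E
```

```text
t: 6.65
tool_pos: [0.3906, 0.335, 0.3265]
tool_rot: [1.964, 2.435, 0.007]
contact_force: [0.2, 0.3, -0.2]
opening: 0.0002
t 6.65 pos [0.3906 0.335  0.3265] x [-0.212  0.977 -0.008] y [0.977 0.212 0.012] z [ 0.013 -0.005 -1.   ] F [ 0.2  0.3 -0.2] open 0.0002
hasp_tab [([0.444, -0.111, 0.067], 0.32)]
hasp_pivot [([0.495, 0.314, 0.083], 0.88)]
isolator_grip [([0.392, 0.337, 0.091], 0.7), ([0.421, 0.117, 0.023], 0.43)]
hasp_tab [([0.47, 0.392, 0.083], 0.85), ([0.766, 0.018, -0.002], 0.63), ([0.778, -0.18, 0.0], 0.49)]
hasp_pivot [([0.488, 0.315, 0.087], 0.76)]
isolator_grip [([0.392, 0.341, 0.09], 0.71)]
t 7.05 pos [0.3901 0.3347 0.3241] x [-0.212  0.977 -0.009] y [0.977 0.212 0.007] z [ 0.009 -0.007 -1.   ] F [-0.2 -0.3 -0.7] open -0.0002
shift mm [31.4 50.9 69.2] n>= 2
yaw now 12.2 turn about tool z rad -0.031 q6 0.36
```

View pics/scene2.png

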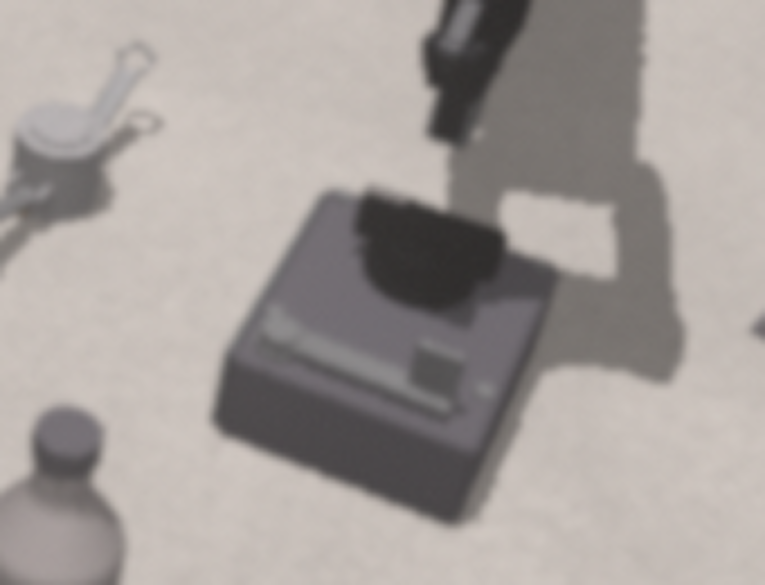

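The crop shows the handle turned across the box, with the hasp still folded and its tab at about (440,365). I'll place the closed fingers inside the tab.

```bash
python3 -m crank '[[0,0,-0.03,16,25,0,1],[0,0,0,16,26,0,1],[0,0,0,0,0,0,1],[0,0,0,0,0,30,1],[0,0,0,0,0,25,1],[0,0,0,0,0,13,1],[0,0,0,0,0,0,1]]'
python3 - <<'E'
from h import *
n=np.array([.97,.242]); t=np.array([-.242,.97])
c=np.array([.49,.3155])+t*.072-n*.04
go(c[0],c[1],0.255,14)
E
```

```text
t: 7.63
tool_pos: [0.4331, 0.3774, 0.2494]
tool_rot: [1.927, 2.468, -0.01]
contact_force: [-0.0, -0.1, -1.1]
opening: 0.0001
t 7.63 pos [0.4331 0.3774 0.2494] x [-0.243  0.97  -0.012] y [0.97  0.243 0.001] z [ 0.004 -0.011 -1.   ] F [-0.  -0.1 -1.1] open 0.0001
shift mm [-1.9  0.2 -5.6] n>= 1
yaw now 14.0 turn about tool z rad 0.001 q6 0.35
```

```bash
python3 -m crank '[[0,0,0,-1,8,-3,1],[0,0,0,-1,8,0,1],[0,0,0,0,5,0,1],[0,0,0.09,1.6,7,0,1],[0,0,0.09,1.6,7,0,1],[0,0,0.09,1.6,7,0,1],[0,0,0,0,0,0,1]]'
cat >> h.py <<'E'
def hp():
    o,r=st(); d=(r.T@(np.array([.490,.3155,0])-o["tool_pos"]*[1,1,0]))*1000
    print("pivot in tool",np.round(d[:2],1),"strip angle if parallel", round(104-np.degrees(np.arctan2(r[1,0],r[0,0])),1))
E
python3 -c "
from h import *
hp()"
```

```text
t: 8.22
tool_pos: [0.4789, 0.3892, 0.2583]
tool_rot: [2.254, 2.171, -0.0]
contact_force: [0.6, -0.4, 0.1]
opening: -0.0004
t 8.22 pos [0.4789 0.3892 0.2583] x [ 0.038  0.999 -0.008] y [ 0.999 -0.038  0.008] z [ 0.008 -0.009 -1.   ] F [ 0.6 -0.4  0.1] open -0.0004
pivot in tool [-73.2  13.8] strip angle if parallel 16.2
```

Run:
```python
from h import *
p=eyes.get_image("scene");save(p,"scene3",(330,180,500,310),4.5)
```

```text
(no output)
```

View pics/scene3.png

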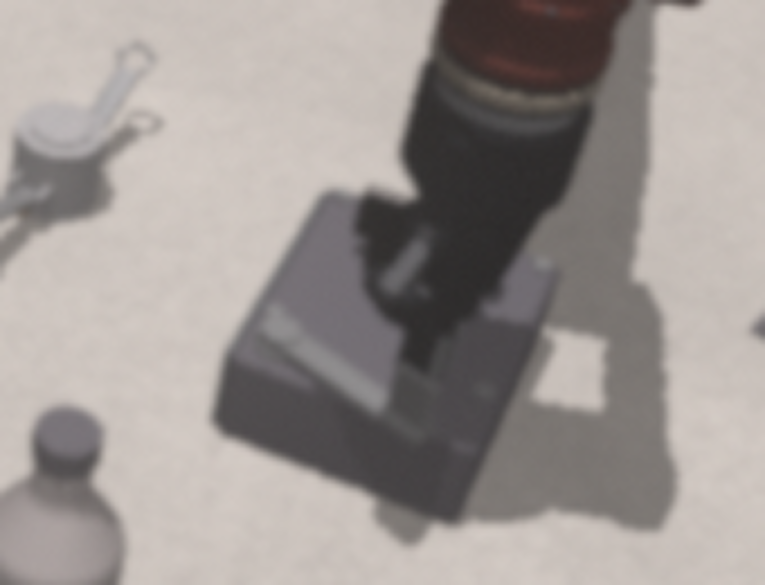

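The finger at (415,350) bears on the tab and the strip has started to swing out. I'll go on along the arc.

```bash
python3 -m crank '[[0,0,0.1,1.2,7.4,2,1],[0,0,0.1,1.2,7.4,2,1],[0,0,0.1,1.2,7.4,0,1],[0,0,0.1,1.2,7.4,0,1],[0,0,0.1,1.2,7.4,0,1],[0,0,0.1,1.2,7.4,0,1],[0,0,0.1,1.2,7.4,0,1],[0,0,0,0,0,0,1]]'
python3 -c "
from h import *
hp()"
```

```text
t: 8.93
tool_pos: [0.5312, 0.3806, 0.2611]
tool_rot: [2.871, 1.254, 0.013]
contact_force: [0.6, 0.1, -0.3]
opening: -0.0
t 8.93 pos [0.5312 0.3806 0.2611] x [0.68  0.734 0.004] y [ 0.733 -0.68   0.011] z [ 0.011 -0.004 -1.   ] F [ 0.6  0.1 -0.3] open -0.0
pivot in tool [-75.7  14. ] strip angle if parallel 56.8
```

```bash
python3 -m crank '[[0,0,0.1,0.8,7.4,3,1],[0,0,0.1,0.8,7.4,3,1],[0,0,0.1,0.8,7.4,2,1],[0,0,0.1,0.8,7.4,1,1],[0,0,0.1,0.8,7.4,1,1],[0,0,0.09,0.8,7,0,1],[0,0,0,0,0,0,1]]'
python3 - <<'E'
from h import *
hp()
p=eyes.get_image("scene");save(p,"scene4",(330,180,500,310),4.5)
E
```

```text
t: 9.52
tool_pos: [0.5591, 0.3479, 0.2572]
tool_rot: [-3.119, -0.373, -0.027]
contact_force: [0.4, -0.0, 0.0]
opening: 0.0004
t 9.52 pos [0.5591 0.3479 0.2572] x [0.972 0.236 0.017] y [ 0.236 -0.972  0.001] z [ 0.017  0.003 -1.   ] F [ 0.4 -0.   0. ] open 0.0004
pivot in tool [-74.8  15.2] strip angle if parallel 90.4
```

View pics/scene4.png

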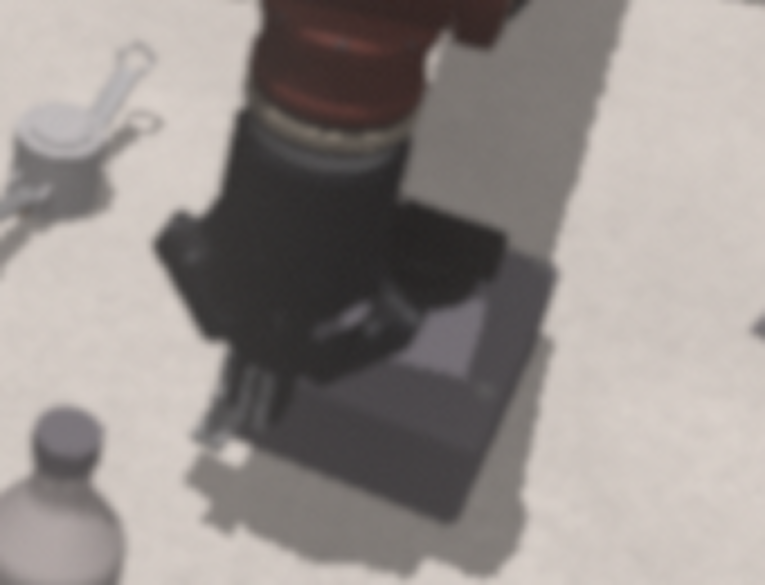

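```bash
python3 -m crank '[[0,0,0,0,-12,0,1],[0,0,0,0,-6,-20,0],[0,0,0,0,0,-35,-1],[0,0,0,0,0,-30,-1],[0,0,0,0,0,0,-1]]'
python3 - <<'E'
from h import *
go(.4225,.119,.33,97)
for n in("top","scene"):
    p=eyes.get_image(n); save(p,n+"5")
    for q in ["hasp_tab","hasp_pivot","coupling_mid","cam_a_pivot","cam_b_pivot","cam_a_end","adaptor_top","adaptor_home"]:
        print(q,[(np.round(d["centre"],3).tolist(),round(d["confidence"],2)) for d in spotter.mark_of(q,p)][:2])
E
```

```text
t: 9.98
tool_pos: [0.5497, 0.3704, 0.3431]
tool_rot: [-3.114, -0.41, -0.018]
contact_force: [1.2, -0.0, 1.9]
opening: 0.0484
t 9.98 pos [0.5497 0.3704 0.3431] x [0.966 0.259 0.011] y [ 0.259 -0.966  0.001] z [ 0.011  0.002 -1.   ] F [ 1.2 -0.   1.9] open 0.0484
shift mm [-188.1  209.9   11.1] n>= 6
yaw now -75.0 turn about tool z rad 0.14 q6 1.79
hasp_tab [([0.566, 0.329, 0.087], 0.56), ([0.5, 0.125, 0.034], 0.47)]
hasp_pivot [([0.492, 0.316, 0.085], 0.83)]
coupling_mid [([0.533, -0.113, 0.064], 0.57)]
cam_a_pivot [([0.455, 0.127, 0.022], 0.5)]
cam_b_pivot [([0.388, 0.117, 0.019], 0.59), ([0.527, -0.329, 0.002], 0.53)]
cam_a_end [([0.499, 0.128, 0.036], 0.48)]
adaptor_top [([0.61, 0.147, 0.122], 0.93)]
adaptor_home [([0.617, 0.149, 0.114], 0.88)]
hasp_tab [([0.567, 0.331, 0.084], 0.61), ([0.613, 0.15, 0.128], 0.33)]
hasp_pivot [([0.487, 0.315, 0.087], 0.73), ([0.389, 0.122, 0.018], 0.73)]
coupling_mid [([0.426, 0.121, 0.024], 0.87)]
cam_a_pivot [([0.45, 0.123, 0.018], 0.64)]
cam_b_pivot [([0.387, 0.119, 0.016], 0.38)]
cam_a_end [([0.504, 0.129, 0.036], 0.46)]
adaptor_top [([0.612, 0.151, 0.125], 0.84), ([0.529, -0.321, -0.001], 0.69)]
adaptor_home [([0.612, 0.151, 0.112], 0.6), ([0.504, 0.128, 0.034], 0.37)]
```

View pics/scene5.png

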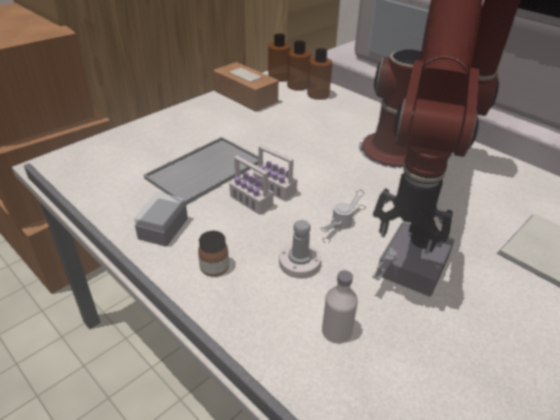

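The hasp is out: its tab is at about (388,262) beyond the box end, and the marks give about 1.6 rad. Next I'll measure the coupling and the adaptor top in the top view.

Run:
```python
from h import *
p=eyes.get_image("top")
print(ray([(95+678/4.6,230+264/4.6)],p,.051))
save(p,"ztop6",(205,165,275,235),8)
save(p,"ztop6b",(215,230,275,340),5)
p=eyes.get_image("scene"); save(p,"zsc6",(270,210,330,280),8)
```

```text
[[0.41966417 0.11847475 0.051     ]]
```

View pics/ztop6.png

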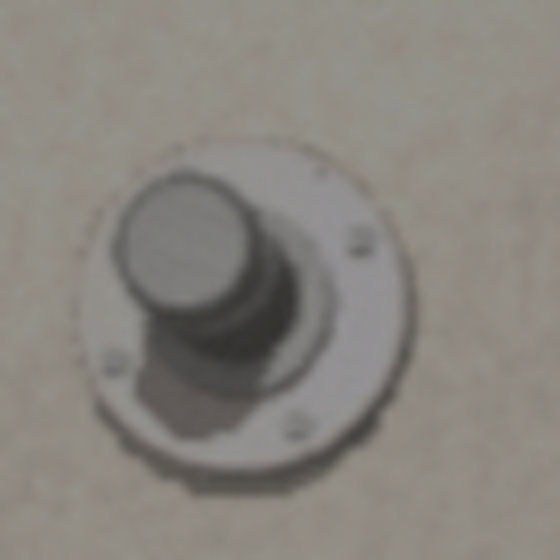

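View pics/ztop6b.png

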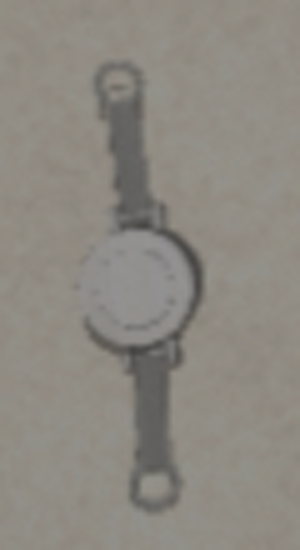

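View pics/zsc6.png

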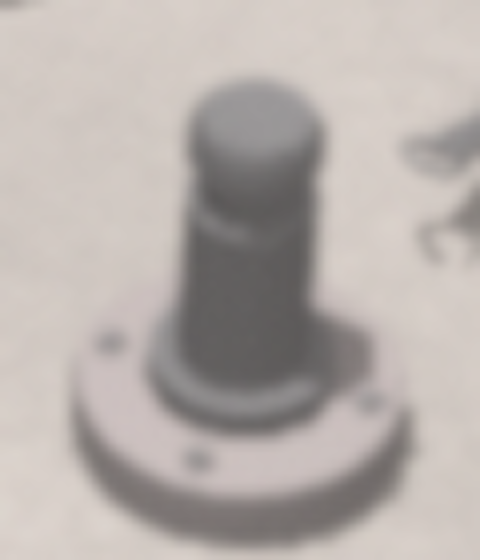

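Run:
```python
from h import *
p=eyes.get_image("top")
print(ray([(228.1,195.2)],p,.124), ray([(235.75,202.75)],p,.025), "coup", ray([(215+136/5,230+288/5)],p,.051))
p=eyes.get_image("scene"); print(ray([(302.2,225)],p,.124))
```

```text
[[0.61234342 0.1461568  0.124     ]] [[0.61179084 0.14394634 0.025     ]] coup [[0.41919818 0.11888243 0.051     ]]
[[0.61419926 0.14992148 0.124     ]]
```

```bash
python3 -m crank '[[0,0,0.02,-28,31,0,-1],[0,0,0.02,-28,31,0,-1],[0,0,0.02,-28,31,2,-1],[0,0,0.02,-28,31,2,-1],[0,0,0.02,-27,31,2,-1],[0,0,0.02,-26,30,2,-1],[0,0,0.02,-20,20,0,-1],[0,0,0,0,0,0,-1]]' 60
python3 -c "
from h import *
go(.421,.1195,.27,97)"
```

```text
t: 11.75
tool_pos: [0.4044, 0.1261, 0.3233]
tool_rot: [3.131, 0.18, -0.002]
contact_force: [0.1, 0.6, -0.1]
opening: 0.0858
t 11.75 pos [0.4044 0.1261 0.3233] x [ 0.993  0.115 -0.001] y [ 0.115 -0.993  0.005] z [-0.001 -0.005 -1.   ] F [ 0.1  0.6 -0.1] open 0.0858
shift mm [15.9  8.2 53.3] n>= 2
yaw now -83.4 turn about tool z rad -0.007 q6 1.58
```

```bash
python3 -m crank '[[0,0,0,15.5,8,25,-1],[0,0,0,0,0,28,-1],[0,0,0,0,0,0,-1]]' 60
python3 - <<'E'
from h import *
go(.421,.1195,.182,97)
p=eyes.get_image("scene"); save(p,"sc7",(290,130,450,250),5)
p=eyes.get_image("top"); save(p,"tp7",(180,220,310,340),5)
E
```

```text
t: 12.0
tool_pos: [0.4212, 0.1183, 0.2726]
tool_rot: [3.132, 0.176, 0.015]
contact_force: [-1.4, -0.5, -1.3]
opening: 0.0857
t 12.0 pos [0.4212 0.1183 0.2726] x [0.994 0.112 0.009] y [ 0.112 -0.994  0.005] z [ 0.01  -0.004 -1.   ] F [-1.4 -0.5 -1.3] open 0.0857
shift mm [-0.9 -1.7 90.6] n>= 3
yaw now -83.6 turn about tool z rad -0.01 q6 1.56
```

View pics/sc7.png

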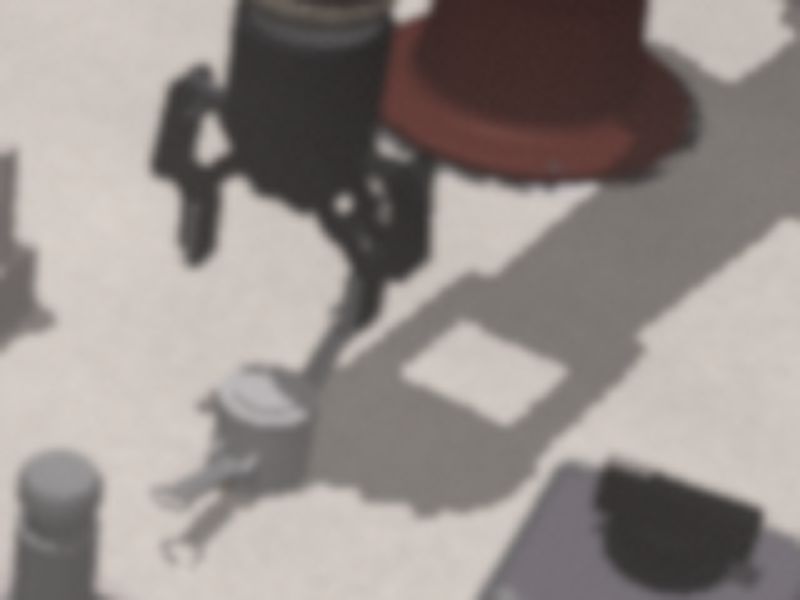

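The fingers straddle the coupling, which is at (265,430) in the crop. I'll go down, grip and lift.

```bash
python3 -m crank '[[0,0,0,-1,-1.5,25,-1],[0,0,0,0,0,25,-1],[0,0,0,0,0,22,-1],[0,0,0,0,0,13,-1],[0,0,0,0,0,0,0.8],[0,0,0,0,0,0,0.8],[0,0,0,0,0,0,0.8],[0,0,0,0,0,0,0.8]]' 60
python3 -c "
from h import *
go(.421,.1195,.182,97)"
```

```text
t: 12.77
tool_pos: [0.4324, 0.1241, 0.2061]
tool_rot: [3.133, 0.187, 0.066]
contact_force: [-0.2, -0.9, -3.9]
opening: 0.0467
t 12.77 pos [0.4324 0.1241 0.2061] x [0.992 0.119 0.042] y [ 0.119 -0.993  0.005] z [ 0.042  0.    -0.999] F [-0.2 -0.9 -3.9] open 0.0467
shift mm [-12.8   3.1  23.6] n>= 1
yaw now -83.2 turn about tool z rad -0.003 q6 1.57
```

```bash
python3 -m crank '[[0,0,0,0,0,0,-1],[0,0,0,0,0,0,-1],[0,0,0,0,0,0,-1],[0,0,0,0,0,0,-1]]' 60
python3 - <<'E'
from h import *
go(.421,.1195,.215,97)
o=ctrl.get_obs(); print(np.round(o['q'],3),np.round(o['effort'],1))
p=eyes.get_image("scene"); save(p,"sc8",(290,130,450,250),5)
p=eyes.get_image("top")
for n in("top","scene"):
    p=eyes.get_image(n)
    for q in ["coupling_mid","cam_a_pivot","cam_b_pivot","cam_a_end"]:
        print(q,[(np.round(d["centre"],3).tolist(),round(d["confidence"],2)) for d in spotter.mark_of(q,p)][:2])
E
```

```text
t: 13.1
tool_pos: [0.4341, 0.1246, 0.2104]
tool_rot: [3.134, 0.187, 0.078]
contact_force: [-0.2, -0.4, 0.3]
opening: 0.0852
t 13.1 pos [0.4341 0.1246 0.2104] x [0.992 0.119 0.05 ] y [ 0.119 -0.993  0.004] z [ 0.05   0.002 -0.999] F [-0.2 -0.4  0.3] open 0.0852
shift mm [-13.4   3.5  -5.2] n>= 1
yaw now -83.2 turn about tool z rad -0.003 q6 1.57
[ 0.115 -0.174  2.176 -0.005  1.09   1.569] [  0.  -24.3 -32.   -0.   -0.2  -0. ]
coupling_mid [([0.452, 0.127, 0.021], 0.15)]
cam_a_pivot [([0.453, 0.131, 0.022], 0.56)]
cam_b_pivot [([0.441, -0.113, 0.123], 0.53)]
cam_a_end [([0.499, 0.13, 0.037], 0.63)]
coupling_mid [([0.424, 0.123, 0.024], 0.97)]
cam_a_pivot [([0.454, 0.126, 0.015], 0.55)]
cam_b_pivot [([0.614, 0.149, 0.124], 0.64)]
cam_a_end [([0.442, -0.112, 0.124], 0.48), ([0.504, 0.133, 0.035], 0.42)]
```

View pics/sc8.png

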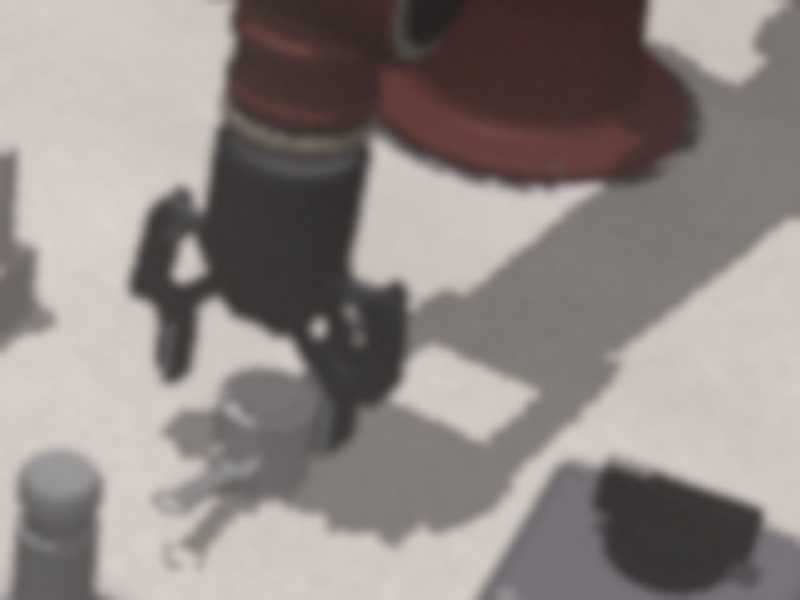

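```bash
cat >> h.py <<'E'
def go(x,y,z,yaw=None,tz=(0,0,-1)):
    o,r=st(); d=(r.T@(np.array([x,y,z])-o["tool_pos"]))*1000
    print("shift mm",np.round(d,1))
    c=np.degrees(np.arctan2(r[1,1],r[0,1])); yw=c if yaw is None else c+((yaw-c+90)%180-90)
    tz=np.array(tz,float); yy=np.array([np.cos(np.radians(yw)),np.sin(np.radians(yw)),0]); yy-=tz*(tz@yy); yy/=np.linalg.norm(yy)
    T=np.column_stack([np.cross(yy,tz),yy,tz]); print("yaw",round(c,1),"turn tool",np.round(R.from_matrix(r.T@T).as_rotvec(),3),"q6",round(o["q"][5],2))
E
python3 -m crank '[[0,-0.03,0,-7,2,0,-1],[0,-0.02,0,-6,2,0,-1],[0,0,0,0,0,0,-1]]' 60
python3 -c "
from h import *
go(.4215,.1205,.183,97)"
```

```text
t: 13.95
tool_pos: [0.421, 0.1189, 0.2092]
tool_rot: [3.131, 0.187, -0.006]
contact_force: [0.4, -0.3, 0.2]
opening: 0.0854
t 13.95 pos [0.421  0.1189 0.2092] x [ 0.993  0.119 -0.004] y [ 0.119 -0.993  0.004] z [-0.004 -0.005 -1.   ] F [ 0.4 -0.3  0.2] open 0.0854
shift mm [ 0.8 -1.7 26.2]
yaw -83.2 turn tool [ 0.004  0.004 -0.003] q6 1.56
```

```bash
python3 -m crank '[[0,0,0,0.5,-1,8,-1],[0,0,0,0,0,8,-1],[0,0,0,0,0,6,-1],[0,0,0,0,0,0,-1]]' 60
python3 -c "
from h import *
go(.4215,.1205,.183,97)"
```

```text
t: 14.28
tool_pos: [0.4215, 0.1199, 0.1853]
tool_rot: [3.132, 0.186, -0.002]
contact_force: [-0.9, 0.1, 0.2]
opening: 0.0855
t 14.28 pos [0.4215 0.1199 0.1853] x [ 0.993  0.119 -0.001] y [ 0.119 -0.993  0.004] z [-0.001 -0.004 -1.   ] F [-0.9  0.1  0.2] open 0.0855
shift mm [ 0.1 -0.6  2.3]
yaw -83.2 turn tool [ 0.004  0.001 -0.003] q6 1.56
```

```bash
python3 -m crank '[[0,0,0,0,0,0,0.8],[0,0,0,0,0,0,0.8],[0,0,0,0,0,0,0.8],[0,0,0,0,0,0,0.8],[0,0,0,0,0,0,0.8],[0,0,0,0,0,0,0.8]]' 60
python3 - <<'E'
from h import *
go(.4215,.1205,.183,97)
E
```

```text
t: 14.78
tool_pos: [0.4216, 0.1204, 0.1846]
tool_rot: [3.133, 0.186, -0.004]
contact_force: [0.2, -0.1, -0.5]
opening: 0.0509
t 14.78 pos [0.4216 0.1204 0.1846] x [ 0.993  0.118 -0.003] y [ 0.118 -0.993  0.003] z [-0.002 -0.003 -1.   ] F [ 0.2 -0.1 -0.5] open 0.0509
shift mm [-0.1 -0.2  1.6]
yaw -83.2 turn tool [ 0.003  0.003 -0.004] q6 1.56
```

```bash
python3 -m crank '[[0,0,0,0,0,-15,0.8],[0,0,0,0,0,-25,0.8],[0,0,0,0,0,-30,0.8],[0,0,0,0,0,-30,0.8],[0,0,0,0,0,-30,0.8],[0,0,0,0,0,-25,0.8],[0,0,0,0,0,-10,0.8],[0,0,0,0,0,0,0.8]]' 60
python3 - <<'E'
from h import *
go(.613,.148,.345)
p=eyes.get_image("scene"); save(p,"sc9",(270,90,430,250),4)
for n in("top","scene"):
    p=eyes.get_image(n)
    for q in ["coupling_mid","cam_a_pivot","cam_b_pivot"]:
        print(q,[(np.round(d["centre"],3).tolist(),round(d["confidence"],2)) for d in spotter.mark_of(q,p)][:2])
E
```

```text
t: 15.45
tool_pos: [0.4181, 0.1201, 0.3477]
tool_rot: [3.131, 0.186, -0.032]
contact_force: [-0.6, 0.9, -3.1]
opening: 0.0512
t 15.45 pos [0.4181 0.1201 0.3477] x [ 0.993  0.118 -0.021] y [ 0.118 -0.993  0.004] z [-0.02  -0.006 -1.   ] F [-0.6  0.9 -3.1] open 0.0512
shift mm [196.8  -4.7  -1.4]
yaw -83.2 turn tool [ 0.004  0.021 -0.   ] q6 1.56
coupling_mid [([0.494, 0.315, 0.084], 0.68)]
cam_a_pivot [([0.448, 0.123, 0.188], 0.77), ([0.494, 0.316, 0.082], 0.71)]
cam_b_pivot [([0.533, -0.115, 0.118], 0.69)]
coupling_mid [([0.414, 0.119, 0.183], 0.72), ([0.494, 0.129, 0.19], 0.44)]
cam_a_pivot [([0.445, 0.121, 0.175], 0.44), ([0.764, 0.018, -0.001], 0.24)]
cam_b_pivot [([0.488, 0.313, 0.086], 0.44)]
```

View pics/sc9.png

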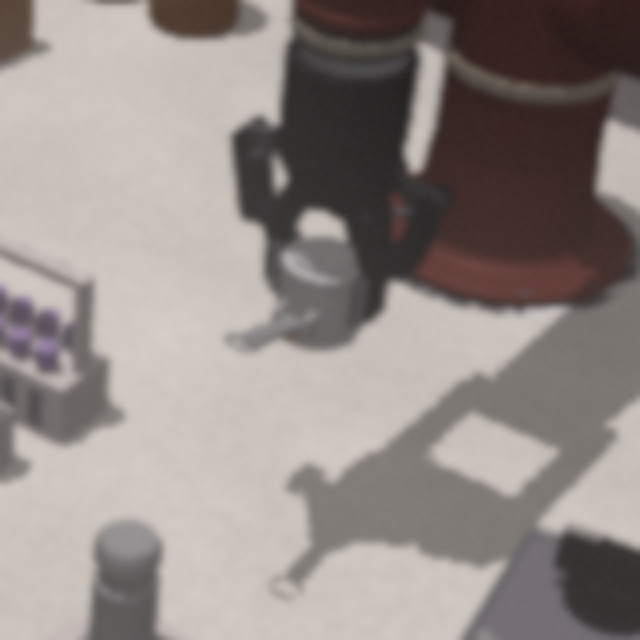

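```bash
python3 -m crank '[[0,0.02,0,15,-1,0,0.8],[0,0,0,27,-1,0,0.8],[0,0,0,30,-1,0,0.8],[0,0,0,30,-1,0,0.8],[0,0,0,30,-0.5,0,0.8],[0,0,0,27,0,0,0.8],[0,0,0,18,0,0,0.8],[0,0,0,0,0,0,0.8]]' 60
python3 - <<'E'
from h import *
go(.613,.148,.345)
E
```

```text
t: 16.57
tool_pos: [0.5995, 0.1467, 0.3353]
tool_rot: [3.131, 0.186, -0.022]
contact_force: [-1.2, 0.1, -2.8]
opening: 0.051
t 16.57 pos [0.5995 0.1467 0.3353] x [ 0.993  0.118 -0.014] y [ 0.119 -0.993  0.004] z [-0.013 -0.006 -1.   ] F [-1.2  0.1 -2.8] open 0.051
shift mm [13.5  0.4 -9.9]
yaw -83.2 turn tool [ 0.004  0.014 -0.   ] q6 1.57
```

```bash
python3 -m crank '[[0.004,0.014,0,13.5,0.4,-5,0.8],[0,0,0,0,0,0,0.8],[0,0,0,0,0,0,0.8]]' 60
python3 - <<'E'
from h import *
go(.613,.148,.33)
p=eyes.get_image("scene"); save(p,"sc10",(250,130,370,280),4)
for d in spotter.mark_of("coupling_mid",p)[:2]: print(d)
p=eyes.get_image("top"); save(p,"tp10",(170,140,300,260),4)
for d in spotter.mark_of("coupling_mid",p)[:2]: print(d)
for d in spotter.mark_of("cam_a_pivot",p)[:2]: print(d)
E
```

```text
t: 16.82
tool_pos: [0.6135, 0.1479, 0.3366]
tool_rot: [3.136, 0.186, -0.011]
contact_force: [-0.8, 0.2, -3.8]
opening: 0.0513
t 16.82 pos [0.6135 0.1479 0.3366] x [ 0.993  0.119 -0.007] y [ 0.119 -0.993 -0.   ] z [-0.007 -0.001 -1.   ] F [-0.8  0.2 -3.8] open 0.0513
shift mm [-0.5 -0.1  6.6]
yaw -83.2 turn tool [-0.     0.007  0.   ] q6 1.57
{'centre': [0.6175, 0.1501, 0.1771], 'confidence': 0.65}
{'centre': [0.7757, -0.1804, 0.0001], 'confidence': 0.32}
{'centre': [0.3906, 0.3371, 0.0885], 'confidence': 0.26}
```

View pics/sc10.png

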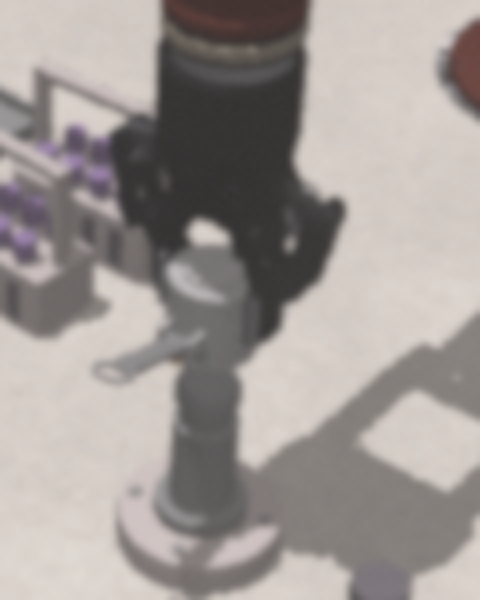

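View pics/tp10.png

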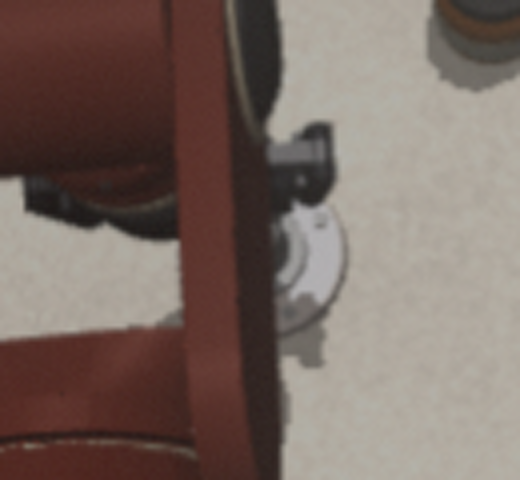

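Run:
```python
from h import *
p=eyes.get_image("scene"); o,r=st()
zt=o["tool_pos"][2]-.1596+.0255
print(ray([(301.3,196)],p,zt))
g=o["tool_pos"]+r[:,2]*.155; print(g)
q=lambda P:np.round((proj(P,p)-[250,130])*4)
# predicted outlines of coupling at gripped pos
for zz,n in((zt,'top'),(zt-.05,'mouth')):
    th=np.arange(0,360,1)*np.pi/180
    P=np.column_stack([g[0]+.026*np.cos(th),g[1]+.026*np.sin(th),0*th+zz]); u=q(P); print(n,u.min(0),u.max(0))
P=np.column_stack([.613+.0165*np.cos(th),.148+.0165*np.sin(th),0*th+.125]); u=q(P); print('adtop',u.min(0),u.max(0))
save(p,"sc11",(270,170,330,260),8)
```

```text
t 17.12 pos [0.6133 0.148  0.3378] x [ 0.993  0.119 -0.004] y [ 0.119 -0.993 -0.   ] z [-0.004 -0.    -1.   ] F [ 0.4  0.1 -2.7] open 0.0509
[[0.61680811 0.14401366 0.20365444]]
[0.61272418 0.1479462  0.18275571]
top [167. 235.] [264. 294.]
mouth [164. 307.] [258. 367.]
adtop [178. 357.] [237. 395.]
```

View pics/sc11.png

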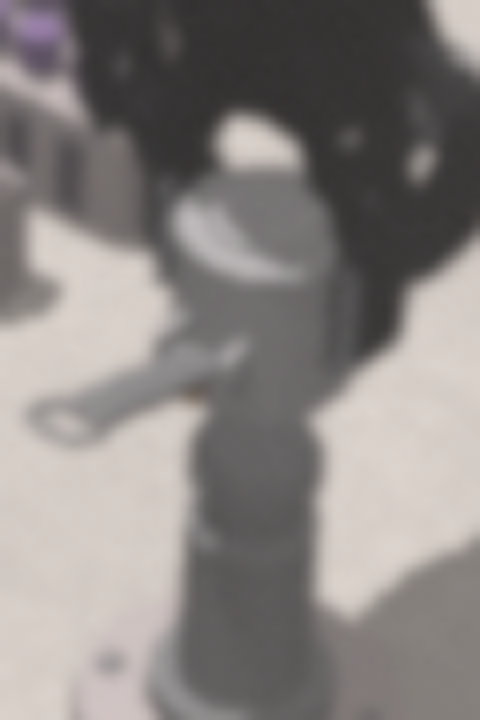

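```bash
python3 -m crank '[[0,0.004,0,-1.5,0,8,0.8],[0,0,0,0,0,8,0.8],[0,0,0,0,0,8,0.8],[0,0,0,0,0,5,0.8],[0,0,0,0,0,5,0.8],[0,0,0,0,0,0,0.8]]' 60
python3 - <<'E'
from h import *
go(.6115,.148,.2716)
E
```

```text
t: 17.62
tool_pos: [0.6102, 0.1478, 0.2995]
tool_rot: [3.136, 0.187, -0.002]
contact_force: [-1.7, 0.1, -3.8]
opening: 0.051
t 17.62 pos [0.6102 0.1478 0.2995] x [ 0.993  0.119 -0.001] y [ 0.119 -0.993 -0.   ] z [-0.001 -0.    -1.   ] F [-1.7  0.1 -3.8] open 0.051
shift mm [ 1.4 -0.1 27.9]
yaw -83.2 turn tool [-0.     0.001  0.   ] q6 1.57
```

```bash
python3 -m crank '[[0,0,0,0.7,0,5,0.8],[0,0,0,0.5,0,5,0.8],[0,0,0,0,0,5,0.8],[0,0,0,0,0,5,0.8],[0,0,0,0,0,0,0.8]]' 60
python3 - <<'E'
from h import *
go(.6115,.148,.2716)
E
```

```text
t: 18.03
tool_pos: [0.6115, 0.1478, 0.277]
tool_rot: [3.135, 0.187, -0.003]
contact_force: [-0.4, -0.2, -3.6]
opening: 0.0513
t 18.03 pos [0.6115 0.1478 0.277 ] x [ 0.993  0.119 -0.002] y [ 0.119 -0.993  0.   ] z [-0.002 -0.001 -1.   ] F [-0.4 -0.2 -3.6] open 0.0513
shift mm [ 0.  -0.3  5.4]
yaw -83.2 turn tool [ 0.     0.002 -0.   ] q6 1.57
```

```bash
python3 -m crank '[[0,0,0,0,0,3,0.8],[0,0,0,0,0,3,0.8],[0,0,0,0,0,2.5,0.8],[0,0,0,0,0,2,0.8],[0,0,0,0,0,0,0.8]]' 60
python3 - <<'E'
from h import *
go(.6115,.148,.2716)
E
```

```text
t: 18.45
tool_pos: [0.6123, 0.148, 0.2722]
tool_rot: [3.135, 0.187, -0.004]
contact_force: [-0.8, -0.7, -3.4]
opening: 0.051
t 18.45 pos [0.6123 0.148  0.2722] x [ 0.993  0.119 -0.003] y [ 0.119 -0.993  0.001] z [-0.003 -0.001 -1.   ] F [-0.8 -0.7 -3.4] open 0.051
shift mm [-0.8 -0.1  0.6]
yaw -83.2 turn tool [ 0.001  0.003 -0.   ] q6 1.57
```

```bash
python3 -m crank '[[0,0,0,0,0,3,0.8],[0,0,0,0,0,3,0.8],[0,0,0,0,0,3,0.8],[0,0,0,0,0,3,0.8]]' 60
python3 - <<'E'
from h import *
go(.6115,.148,.2716)
E
```

```text
t: 18.78
tool_pos: [0.613, 0.1482, 0.2716]
tool_rot: [3.133, 0.188, -0.009]
contact_force: [-10.2, -2.6, 12.4]
opening: 0.0511
t 18.78 pos [0.613  0.1482 0.2716] x [ 0.993  0.12  -0.006] y [ 0.12  -0.993  0.002] z [-0.006 -0.003 -1.   ] F [-10.2  -2.6  12.4] open 0.0511
shift mm [-1.5 -0.  -0. ]
yaw -83.1 turn tool [ 0.002  0.006 -0.   ] q6 1.57
```

```bash
python3 -m crank '[[0,0,0,0,0,0,-0.3],[0,0,0,0,0,0,-0.6],[0,0,0,0,0,0,-1],[0,0,0,0,0,0,-1],[0,0,0,0,0,-15,-1],[0,0,0,0,0,-30,-1],[0,0,0,0,0,-35,-1],[0,0,0,0,0,-30,-1]]' 60
python3 -m crank '[[0,0,0,-30,0,-30,-1],[0,0,0,-40,0,-20,-1],[0,0,0,-40,0,0,-1],[0,0,0,-40,0,0,-1],[0,0,0,0,0,0,-1]]' 60
python3 - <<'E'
from h import *
st()
p=eyes.get_image("scene"); save(p,"sc12",(250,160,350,280),6)
p2=eyes.get_image("top"); save(p2,"tp12",(180,150,300,260),6)
for n,p in(("s",p),("t",p2)):
    for q in ["coupling_mid","cam_a_pivot","cam_b_pivot","cam_a_end","cam_b_end"]:
        print(n,q,[(np.round(d["centre"],3).tolist(),round(d["confidence"],2)) for d in spotter.mark_of(q,p)][:2])
E
```

```text
t: 19.45
tool_pos: [0.6126, 0.1483, 0.3802]
tool_rot: [3.134, 0.188, -0.022]
contact_force: [0.6, 0.2, -0.0]
opening: 0.0855
t: 19.87
tool_pos: [0.4644, 0.1304, 0.4455]
tool_rot: [3.135, 0.187, 0.012]
contact_force: [-0.0, 0.6, 0.3]
opening: 0.0856
t 19.87 pos [0.4644 0.1304 0.4455] x [0.993 0.119 0.008] y [ 0.119 -0.993  0.001] z [ 0.008 -0.    -1.   ] F [-0.   0.6  0.3] open 0.0856
s coupling_mid [([0.614, 0.147, 0.11], 0.65), ([0.541, 0.138, 0.128], 0.33)]
s cam_a_pivot [([0.697, 0.158, 0.119], 0.64), ([0.643, 0.15, 0.104], 0.47)]
s cam_b_pivot [([0.585, 0.143, 0.103], 0.54), ([0.486, 0.315, 0.087], 0.45)]
s cam_a_end [([0.696, 0.156, 0.121], 0.47), ([0.702, 0.339, -0.002], 0.34)]
s cam_b_end [([0.543, 0.136, 0.128], 0.58)]
t coupling_mid [([0.615, 0.148, 0.116], 0.86), ([0.565, 0.333, 0.087], 0.64)]
t cam_a_pivot [([0.643, 0.153, 0.106], 0.66)]
t cam_b_pivot [([0.584, 0.143, 0.108], 0.48)]
t cam_a_end [([0.691, 0.156, 0.122], 0.79)]
t cam_b_end [([0.544, 0.135, 0.13], 0.44)]
```

View pics/sc12.png

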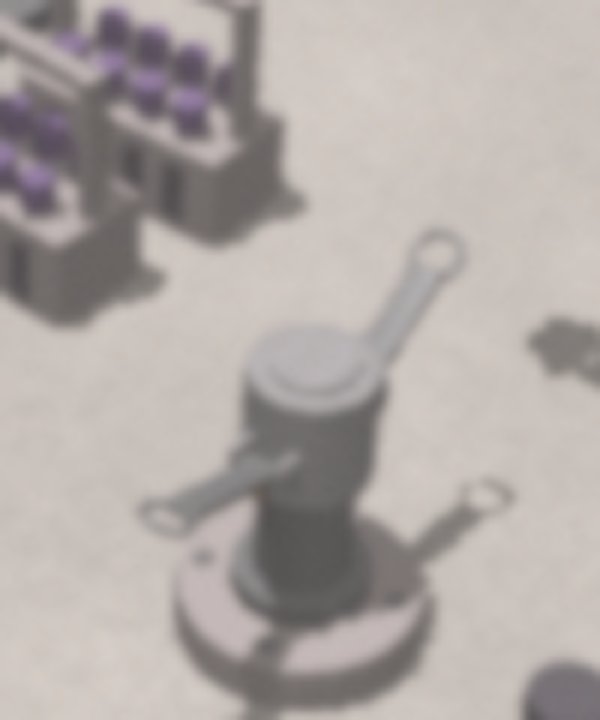

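View pics/tp12.png

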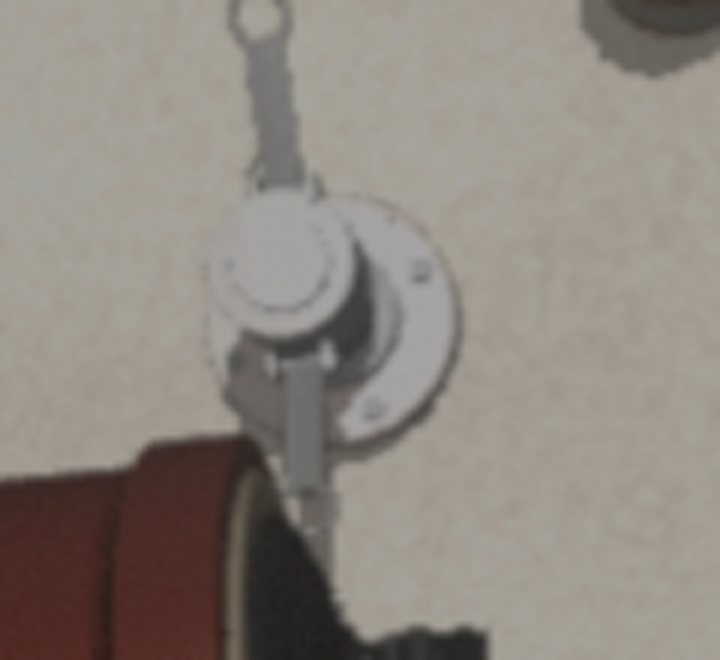

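The coupling sits home on the adaptor, with cap top at (315,360) in the scene crop and arms a and b still raised. I'll close the fingers, tilt the tool 0.2 rad and press arm b down from above.

```bash
python3 -m crank '[[0,0.07,0,0,0,0,1],[0,0.07,0,0,0,0,1],[0,0.06,0,0,0,0,1],[0,0,0,0,0,0,1],[0,0,0,0,0,0,1],[0,0,0,0,0,0,1]]' 60
cat >> h.py <<'E'
def tip(s,z,side,tilt,c=(.6135,.148)):
    """target: fingertip at radial s from adaptor axis on side +1 (a) / -1 (b), height z"""
    u=np.array([.993,.119,0]); tz=np.array([0,0,-1])*np.cos(tilt)-side*u*np.sin(tilt)
    T=np.array([c[0],c[1],0])+side*u*s+[0,0,z]-.173*tz
    go(*T,96.8,tz)
    o=ctrl.get_obs(); r=R.from_rotvec(o["tool_rot"]).as_matrix(); t=np.array(o["tool_pos"])+.173*r[:,2]-[*c,0]
    print("tip now s",round(t@u*side,4),"tang",round(t@[-.119,.993,0],4),"z",round(t[2],4), "tilt",round(-side*np.arcsin(r[:,2]@u),3))
E
python3 -c "
from h import *
tip(.073,.165,-1,.2)"
```

```text
t: 20.97
tool_pos: [0.4714, 0.1307, 0.4423]
tool_rot: [-3.108, -0.184, -0.324]
contact_force: [0.1, 0.5, 0.1]
opening: 0.0119
t 20.97 pos [0.4714 0.1307 0.4423] x [0.972 0.116 0.206] y [ 0.118 -0.993  0.001] z [ 0.205  0.023 -0.978] F [0.1 0.5 0.1] open 0.0119
shift mm [ 12.7  -0.4 112.8]
yaw -83.2 turn tool [ 0.001 -0.008 -0.   ] q6 1.57
tip now s 0.1074 tang -0.0005 z 0.273 tilt 0.208
```

```bash
python3 -m crank '[[0,0,0,4,0,28,1],[0,0,0,4,0,30,1],[0,0,0,4,0,30,1],[0,0,0,1,0,20,1],[0,0,0,0,0,0,1],[0,0,0,0,0,0,1]]' 60
python3 -c "
from h import *
tip(.073,.165,-1,.2)"
```

```text
t: 21.47
tool_pos: [0.5093, 0.1351, 0.3393]
tool_rot: [-3.108, -0.184, -0.324]
contact_force: [-0.4, 0.6, 0.6]
opening: -0.0001
t 21.47 pos [0.5093 0.1351 0.3393] x [0.972 0.116 0.206] y [ 0.118 -0.993  0.001] z [ 0.205  0.023 -0.979] F [-0.4  0.6  0.6] open -0.0001
shift mm [-3.3 -0.4  4.1]
yaw -83.2 turn tool [ 0.001 -0.007 -0.   ] q6 1.57
tip now s 0.0694 tang -0.0007 z 0.17 tilt 0.207
```

```bash
python3 -m crank '[[0,0,0,-7,0,20,1],[0,0,0,-4,0,20,1],[0,0,0,-4,0,18,1],[0,0,0,-4,0,18,1],[0,0,0,-2,0,10,1],[0,0,0,0,0,0,1]]' 60
python3 - <<'E'
from h import *
tip(.050,.074,-1,.2)
p=eyes.get_image("scene"); save(p,"sc13",(250,130,350,280),5)
E
```

```text
t: 21.97
tool_pos: [0.5107, 0.1353, 0.2607]
tool_rot: [-3.105, -0.184, -0.348]
contact_force: [-0.1, -0.4, -0.7]
opening: -0.0001
t 21.97 pos [0.5107 0.1353 0.2607] x [0.968 0.115 0.221] y [ 0.118 -0.993  0.001] z [ 0.22   0.025 -0.975] F [-0.1 -0.4 -0.7] open -0.0001
shift mm [14.9 -0.5 20.9]
yaw -83.2 turn tool [ 0.001 -0.023 -0.   ] q6 1.57
tip now s 0.0653 tang -0.0007 z 0.092 tilt 0.223
```

View pics/sc13.png

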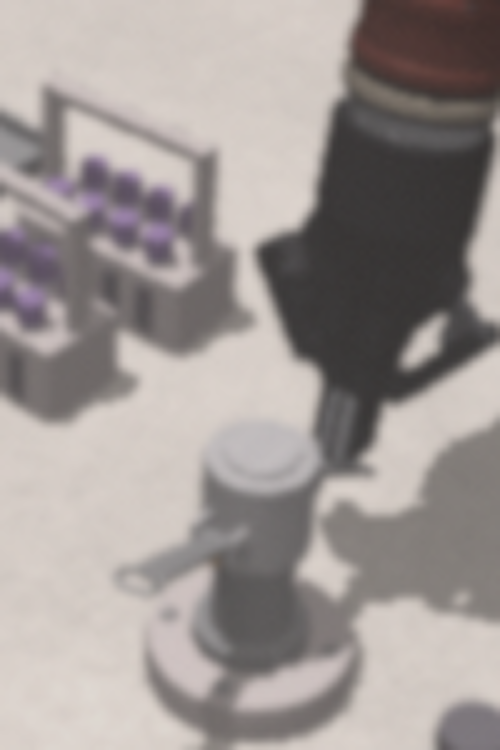

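The fingers hold arm b below its pin; a hint of the ring shows at (350,468). I'll go lower and then press inward.

```bash
python3 -m crank '[[0,-0.02,0,-2,0,10,1],[0,0,0,-2,0,10,1],[0,0,0,7,0,2,1],[0,0,0,7,0,2,1],[0,0,0,5,0,1,1],[0,0,0,0,0,0,1]]' 60
python3 - <<'E'
from h import *
tip(.046,.074,-1,.2)
E
```

```text
t: 22.52
tool_pos: [0.5335, 0.1381, 0.2422]
tool_rot: [-3.109, -0.185, -0.318]
contact_force: [-1.0, -0.1, 0.3]
opening: -0.0001
t 22.52 pos [0.5335 0.1381 0.2422] x [0.972 0.116 0.203] y [ 0.118 -0.993  0.001] z [ 0.201  0.023 -0.979] F [-1.  -0.1  0.3] open -0.0001
shift mm [ 0.5 -0.3 -1.3]
yaw -83.2 turn tool [ 0.001 -0.004  0.   ] q6 1.57
tip now s 0.0455 tang -0.0005 z 0.0728 tilt 0.204
```

```bash
python3 -m crank '[[0,0,0,2.5,0,0.5,1],[0,0,0,2.5,0,0.5,1],[0,0,0,0,0,0,1]]' 60
python3 - <<'E'
from h import *
tip(.046,.074,-1,.2)
p=eyes.get_image("scene"); save(p,"sc14",(250,130,350,280),5)
p=eyes.get_image("top"); save(p,"tp14",(180,150,300,260),6)
E
```

```text
t: 22.77
tool_pos: [0.5387, 0.1389, 0.2413]
tool_rot: [-3.11, -0.185, -0.31]
contact_force: [-1.9, 0.1, 0.6]
opening: 0.0002
t 22.77 pos [0.5387 0.1389 0.2413] x [0.973 0.116 0.198] y [ 0.118 -0.993  0.001] z [ 0.196  0.023 -0.98 ] F [-1.9  0.1  0.6] open 0.0002
shift mm [-4.5 -0.2 -3.3]
yaw -83.2 turn tool [0.001 0.001 0.   ] q6 1.57
tip now s 0.0411 tang -0.0003 z 0.0717 tilt 0.199
```

View pics/sc14.png

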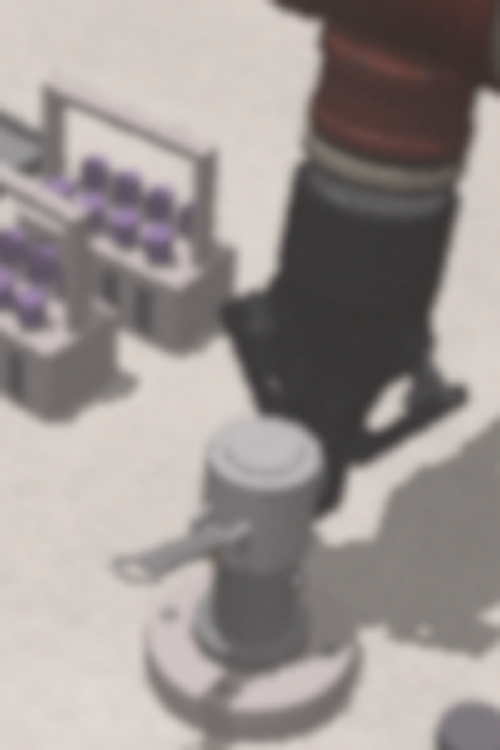

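```bash
python3 -m crank '[[0,0,0,2.5,0,0.5,1],[0,0,0,2.5,0,0.5,1],[0,0,0,0,0,0,1]]' 60
python3 - <<'E'
from h import *
tip(.046,.074,-1,.2)
E
```

```text
t: 23.12
tool_pos: [0.5417, 0.1394, 0.2401]
tool_rot: [-3.112, -0.186, -0.296]
contact_force: [-2.1, -1.2, 2.1]
opening: 0.0004
t 23.12 pos [0.5417 0.1394 0.2401] x [0.975 0.117 0.189] y [ 0.119 -0.993  0.001] z [ 0.187  0.021 -0.982] F [-2.1 -1.2  2.1] open 0.0004
shift mm [-7.2 -0.  -4.9]
yaw -83.2 turn tool [0.001 0.01  0.001] q6 1.57
tip now s 0.0397 tang -0.0002 z 0.0702 tilt 0.19
```

```bash
python3 -m crank '[[0,0,0,4,0,0,1],[0,0,0,4,0,0,1],[0,0,0,4,0,0,1]]' 60
python3 - <<'E'
from h import *
tip(.046,.074,-1,.2)
E
```

```text
t: 23.37
tool_pos: [0.5475, 0.1403, 0.2395]
tool_rot: [-3.119, -0.188, -0.248]
contact_force: [-19.9, -3.9, 10.8]
opening: 0.0001
t 23.37 pos [0.5475 0.1403 0.2395] x [0.98  0.119 0.158] y [ 0.12  -0.993  0.002] z [ 0.157  0.017 -0.987] F [-19.9  -3.9  10.8] open 0.0001
shift mm [-13.2   0.2  -6.2]
yaw -83.1 turn tool [0.002 0.041 0.002] q6 1.57
tip now s 0.0391 tang -0.0002 z 0.0687 tilt 0.159
```

```bash
python3 -m crank '[[0,0.04,0,-12,0,-2,1],[0,0,0,-25,0,0,1],[0,0,0,-15,0,-25,1],[0,0,0,0,0,-40,1],[0,0,0,0,0,-40,1],[0,0,0,0,0,-40,1],[0,0,0,0,0,-20,1],[0,0,0,0,0,0,1]]' 60
python3 - <<'E'
from h import *
st()
p=eyes.get_image("scene"); save(p,"sc15",(250,160,350,280),6)
p2=eyes.get_image("top"); save(p2,"tp15",(180,150,300,260),6)
for n,p in(("s",p),("t",p2)):
    for q in ["coupling_mid","cam_a_pivot","cam_b_pivot","cam_a_end","cam_b_end"]:
        print(n,q,[(np.round(d["centre"],3).tolist(),round(d["confidence"],2)) for d in spotter.mark_of(q,p)][:2])
E
```

```text
t: 24.03
tool_pos: [0.461, 0.1299, 0.4019]
tool_rot: [-3.108, -0.186, -0.335]
contact_force: [0.8, -0.4, 0.4]
opening: 0.0
t 24.03 pos [0.461  0.1299 0.4019] x [0.97  0.117 0.213] y [ 0.119 -0.993  0.003] z [ 0.212  0.022 -0.977] F [ 0.8 -0.4  0.4] open 0.0
s coupling_mid [([0.615, 0.147, 0.113], 0.74)]
s cam_a_pivot [([0.644, 0.151, 0.111], 0.42), ([0.484, 0.317, 0.086], 0.42)]
s cam_b_pivot []
s cam_a_end [([0.692, 0.154, 0.132], 0.69)]
s cam_b_end [([0.566, 0.329, 0.082], 0.16)]
t coupling_mid [([0.611, 0.146, 0.11], 0.74)]
t cam_a_pivot [([0.644, 0.151, 0.111], 0.46)]
t cam_b_pivot [([0.579, 0.146, 0.103], 0.46), ([0.534, -0.116, 0.121], 0.19)]
t cam_a_end [([0.688, 0.152, 0.136], 0.58)]
t cam_b_end [([0.59, 0.144, 0.055], 0.5)]
```

View pics/sc15.png

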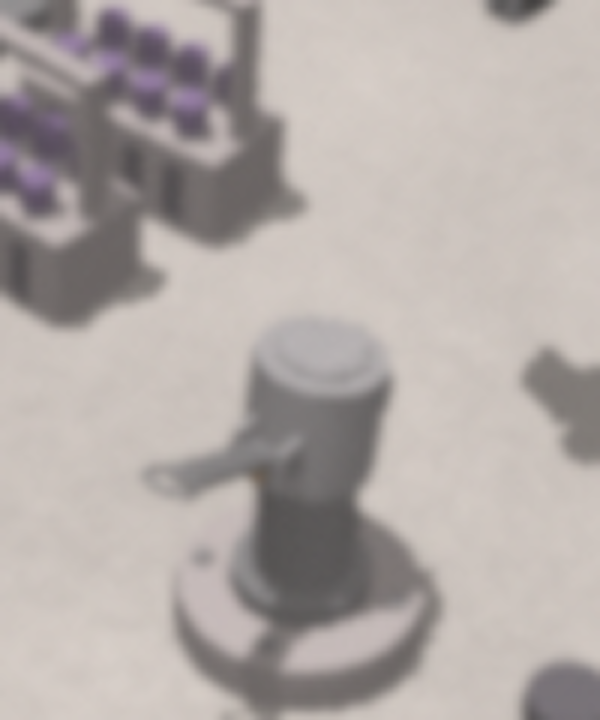

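View pics/tp15.png

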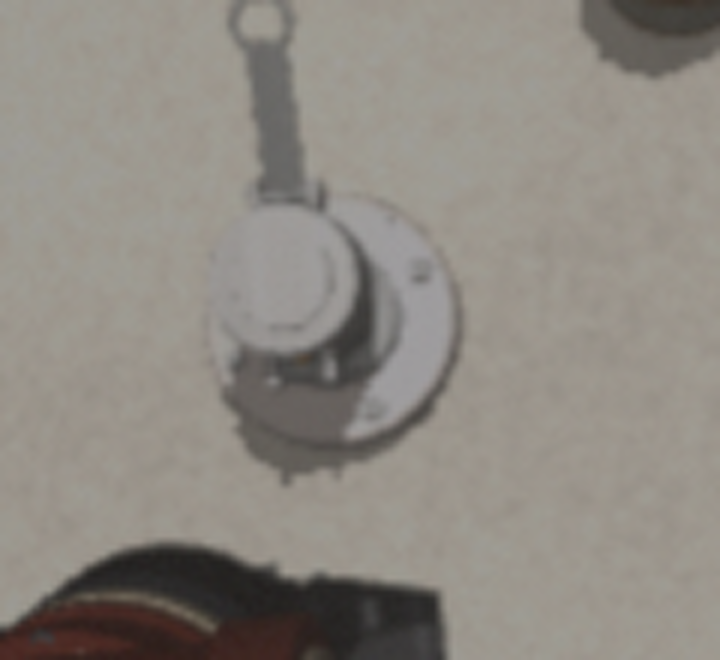

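Arm b hangs down, but the cap's top has shifted about 5 mm towards −x and its a side is raised: in the top crop it moved from y=262 to y=278. So the coupling is tilted, and I'll press it level before closing arm a.

```bash
python3 -m crank '[[0,-0.07,0,0,0,0,1],[0,-0.07,0,0,0,0,1],[0,-0.07,0,0,0,0,1],[0,0,0,0,0,0,1]]' 60
python3 -c "
from h import *
tip(.015,.17,1,0)"
```

```text
t: 24.97
tool_pos: [0.4603, 0.1298, 0.3934]
tool_rot: [3.132, 0.187, -0.031]
contact_force: [0.8, -0.0, -0.4]
opening: 0.0004
t 24.97 pos [0.4603 0.1298 0.3934] x [ 0.993  0.119 -0.02 ] y [ 0.119 -0.993  0.003] z [-0.019 -0.005 -1.   ] F [ 0.8 -0.  -0.4] open 0.0004
shift mm [1.703e+02 1.000e-01 4.700e+01]
yaw -83.2 turn tool [0.003 0.02  0.001] q6 1.57
tip now s -0.1577 tang -0.0003 z 0.2204 tilt 0.02
```

```bash
python3 -m crank '[[0,0.02,0,20,0,0,1],[0,0,0,30,0,0,1],[0,0,0,32,0,2,1],[0,0,0,32,0,4,1],[0,0,0,32,0,4,1],[0,0,0,26,0,10,1],[0,0,0,12,0,10,1],[0,0,0,0,0,0,1]]' 60
python3 -c "
from h import *
tip(.015,.15,1,0)"
```

```text
t: 25.63
tool_pos: [0.6519, 0.1531, 0.3622]
tool_rot: [3.134, 0.188, 0.031]
contact_force: [-1.6, -0.1, -0.7]
opening: 0.0
t 25.63 pos [0.6519 0.1531 0.3622] x [0.993 0.12  0.019] y [ 0.12  -0.993  0.003] z [ 0.02  -0.001 -1.   ] F [-1.6 -0.1 -0.7] open 0.0
shift mm [-24.5   0.4  38.8]
yaw -83.1 turn tool [ 0.003 -0.019  0.001] q6 1.57
tip now s 0.0421 tang -0.0 z 0.1893 tilt -0.019
```

```bash
python3 -m crank '[[0,-0.02,0,-14,0,0,1],[0,0,0,-9,0,10,1],[0,0,0,0,0,15,1],[0,0,0,0,0,8,1],[0,0,0,0,0,0,1]]' 60
python3 -c "
from h import *
tip(.015,.14,1,0)"
```

```text
t: 26.05
tool_pos: [0.6281, 0.1502, 0.327]
tool_rot: [3.133, 0.188, 0.005]
contact_force: [-0.3, 0.2, -0.6]
opening: -0.0004
t 26.05 pos [0.6281 0.1502 0.327 ] x [0.993 0.12  0.003] y [ 0.12  -0.993  0.003] z [ 0.003 -0.003 -1.   ] F [-0.3  0.2 -0.6] open -0.0004
shift mm [ 0.2  0.4 14. ]
yaw -83.1 turn tool [ 0.003 -0.003  0.001] q6 1.57
tip now s 0.0152 tang -0.0001 z 0.154 tilt -0.003
```

```bash
python3 -m crank '[[0,0,0,0,0,5,1],[0,0,0,0,0,5,1],[0,0,0,0,0,4,1],[0,0,0,0,0,4,1],[0,0,0,0,0,4,1]]' 60
python3 -c "
from h import *
tip(.015,.14,1,0)"
```

```text
t: 26.47
tool_pos: [0.6303, 0.1504, 0.3102]
tool_rot: [3.133, 0.189, 0.02]
contact_force: [-11.3, -1.6, 23.7]
opening: -0.0
t 26.47 pos [0.6303 0.1504 0.3102] x [0.993 0.12  0.013] y [ 0.12  -0.993  0.003] z [ 0.013 -0.002 -1.   ] F [-11.3  -1.6  23.7] open -0.0
shift mm [-1.9  0.4 -2.8]
yaw -83.1 turn tool [ 0.003 -0.013  0.002] q6 1.57
tip now s 0.0192 tang -0.0001 z 0.1372 tilt -0.013
```

```bash
python3 -m crank '[[0,0,0,0,0,-15,1],[0,0,0,0,0,-30,1],[0,0,0,0,0,-40,1],[0,0,0,-30,20,-35,1],[0,0,0,-40,30,-10,1],[0,0,0,-40,30,0,1],[0,0,0,-30,20,0,1],[0,0,0,0,0,0,1]]' 60
python3 - <<'E'
from h import *
st()
p=eyes.get_image("scene"); save(p,"sc16",(250,160,350,280),6)
p2=eyes.get_image("top"); save(p2,"tp16",(180,150,300,260),6)
for n,p in(("s",p),("t",p2)):
    for q in ["coupling_mid","cam_a_pivot","cam_b_pivot","cam_a_end","cam_b_end"]:
        print(n,q,[(np.round(d["centre"],3).tolist(),round(d["confidence"],2)) for d in spotter.mark_of(q,p)][:2])
E
```

```text
t: 27.13
tool_pos: [0.514, 0.0462, 0.4376]
tool_rot: [3.13, 0.195, 0.018]
contact_force: [0.5, 0.5, -0.7]
opening: -0.0001
t 27.13 pos [0.514  0.0462 0.4376] x [0.992 0.124 0.011] y [ 0.124 -0.992  0.006] z [ 0.012 -0.004 -1.   ] F [ 0.5  0.5 -0.7] open -0.0001
s coupling_mid [([0.614, 0.148, 0.111], 0.97)]
s cam_a_pivot [([0.643, 0.154, 0.106], 0.44)]
s cam_b_pivot [([0.777, -0.178, -0.001], 0.67)]
s cam_a_end [([0.692, 0.155, 0.119], 0.49)]
s cam_b_end []
t coupling_mid [([0.775, -0.184, -0.0], 0.42)]
t cam_a_pivot [([0.642, 0.151, 0.108], 0.77)]
t cam_b_pivot []
t cam_a_end [([0.689, 0.155, 0.121], 0.7), ([0.779, -0.18, -0.0], 0.55)]
t cam_b_end [([0.493, 0.318, 0.078], 0.23)]
```

View pics/sc16.png

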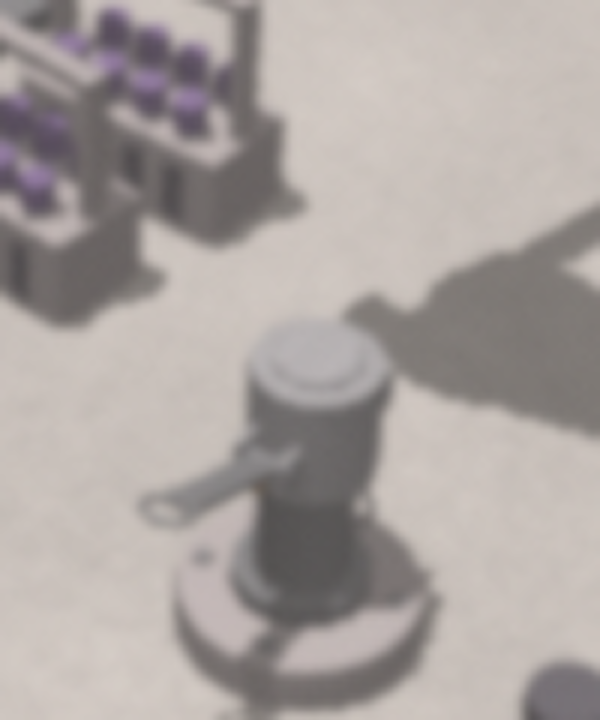

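View pics/tp16.png

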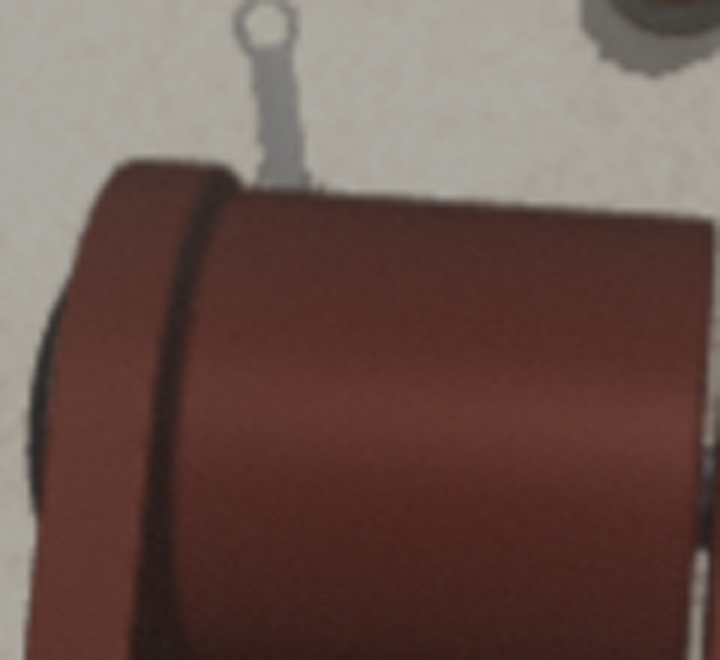

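Run:
```python
from h import *
p=eyes.get_image("scene")
u=np.array([.993,.119,0])
for ph in(0,.1,.2,.3,.5):
    l=[]
    for r in(.05,.055,.062,.07):
        P=np.array([.6135,.148,.107])-u*(.031+r*np.sin(ph))-[0,0,r*np.cos(ph)]
        l.append(np.round((proj(P,p)[0]-[250,160])*6).tolist())
    print(ph,l)
save(p,"sc17",(290,215,330,265),14)
```

```text
0 [[348.0, 477.0], [347.0, 486.0], [346.0, 499.0], [345.0, 514.0]]
0.1 [[355.0, 470.0], [355.0, 478.0], [355.0, 490.0], [355.0, 504.0]]
0.2 [[363.0, 462.0], [363.0, 470.0], [364.0, 481.0], [365.0, 493.0]]
0.3 [[370.0, 453.0], [371.0, 460.0], [373.0, 470.0], [375.0, 481.0]]
0.5 [[384.0, 434.0], [387.0, 439.0], [390.0, 446.0], [394.0, 454.0]]
```

View pics/sc17.png

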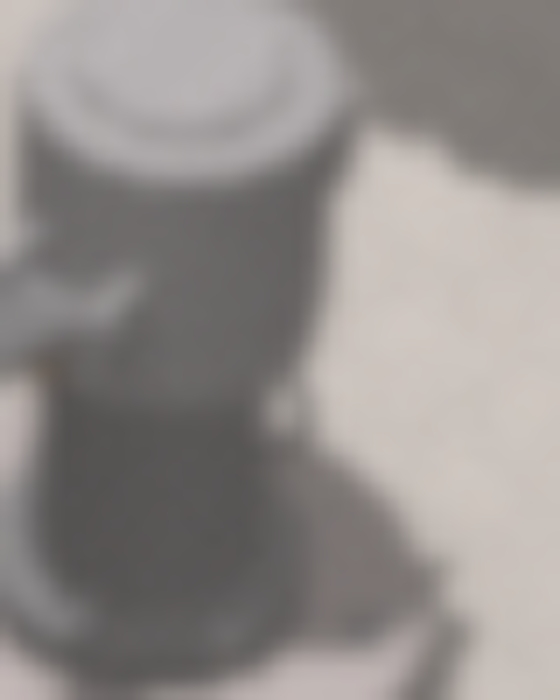

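Ring b shows at the right edge of the stub, about (310,244), which agrees with a joint value of 0 to 0.1. The cap is level again. Now arm a, with the tool tilted the other way.

```bash
python3 -c "
from h import *
tip(.078,.20,1,.2)"
```

```text
t 27.78 pos [0.5173 0.0488 0.437 ] x [0.992 0.128 0.011] y [ 0.128 -0.992  0.004] z [ 0.012 -0.003 -1.   ] F [-1.  -0.1  0.2] open -0.0
shift mm [219.7 -85.4  69.6]
yaw -82.7 turn tool [ 0.005 -0.211  0.009] q6 1.39
tip now s -0.1054 tang -0.0877 z 0.2641 tilt -0.011
```

```bash
python3 -m crank '[[0,0,0,20,-8,3,1],[0,0,0,30,-11,3,1],[0,0,0,31,-12,3,1],[0,0,0,31,-12,3,1],[0,0,0,31,-12,3,1],[0,0,0,29,-11,3,1],[0,0,0,20,-8,3,1],[0,0,0,0,0,0,1]]' 60
python3 -m crank '[[0,-0.07,0,0,0,0,1],[0,-0.07,0,0,0,0,1],[0,-0.07,0,0,0,0,1],[0,0,0,0,0,0,1]]' 60
python3 -c "
from h import *
tip(.076,.17,1,.2)"
```

```text
t: 28.45
tool_pos: [0.7066, 0.1515, 0.4158]
tool_rot: [3.131, 0.199, 0.02]
contact_force: [-0.4, -0.0, -0.3]
opening: 0.0
t: 28.78
tool_pos: [0.7069, 0.1524, 0.4134]
tool_rot: [3.099, 0.198, -0.327]
contact_force: [0.4, 0.5, -0.7]
opening: 0.0001
t 28.78 pos [0.7069 0.1524 0.4134] x [ 0.97   0.124 -0.209] y [ 0.128 -0.992  0.005] z [-0.207 -0.032 -0.978] F [ 0.4  0.5 -0.7] open 0.0001
shift mm [32.3 -7.  68.6]
yaw -82.6 turn tool [0.007 0.011 0.008] q6 1.55
tip now s 0.0571 tang -0.008 z 0.2442 tilt 0.211
```

```bash
python3 -m crank '[[0.007,0.01,0.008,16,-4,10,1],[0,0,0,14,-3,20,1],[0,0,0,2,0,22,1],[0,0,0,1,0,14,1],[0,0,0,0,0,0,1]]' 60
python3 -c "
from h import *
tip(.076,.17,1,.2)"
```

```text
t: 29.2
tool_pos: [0.7256, 0.161, 0.343]
tool_rot: [3.111, 0.183, -0.29]
contact_force: [-0.8, -0.5, -1.0]
opening: -0.0003
t 29.2 pos [0.7256 0.161  0.343 ] x [ 0.976  0.115 -0.185] y [ 0.117 -0.993  0.   ] z [-0.184 -0.022 -0.983] F [-0.8 -0.5 -1. ] open -0.0003
shift mm [-1.8 -0.4  3.9]
yaw -83.3 turn tool [ 0.    -0.014 -0.001] q6 1.57
tip now s 0.0809 tang -0.0004 z 0.173 tilt 0.186
```

```bash
python3 -m crank '[[0,0,0,1,0,20,1],[0,0,0,2,0,20,1],[0,0,0,4,0,18,1],[0,0,0,4,0,16,1],[0,0,0,2,0,8,1],[0,0,0,0,0,0,1]]' 60
python3 -c "
from h import *
tip(.050,.074,1,.2)"
```

```text
t: 29.7
tool_pos: [0.7239, 0.1599, 0.2655]
tool_rot: [3.115, 0.182, -0.264]
contact_force: [0.9, 0.7, 0.6]
opening: -0.0001
t 29.7 pos [0.7239 0.1599 0.2655] x [ 0.979  0.115 -0.168] y [ 0.117 -0.993  0.   ] z [-0.167 -0.02  -0.986] F [0.9 0.7 0.6] open -0.0001
shift mm [-22.6  -1.3  26.1]
yaw -83.3 turn tool [-0.    -0.031 -0.002] q6 1.57
tip now s 0.082 tang -0.0013 z 0.0949 tilt 0.169
```

```bash
python3 -m crank '[[0,-0.015,0,-2,-1,12,1],[0,-0.015,0,0,0,10,1],[0,0,0,-8,0,2,1],[0,0,0,-8,0,2,1],[0,0,0,-8,0,2,1],[0,0,0,-4,0,0,1],[0,0,0,0,0,0,1]]' 60
python3 - <<'E'
from h import *
tip(.045,.074,1,.2)
p=eyes.get_image("scene"); save(p,"sc18",(230,120,350,280),5)
E
```

```text
t: 30.28
tool_pos: [0.6882, 0.1565, 0.2479]
tool_rot: [3.111, 0.182, -0.293]
contact_force: [1.9, -0.5, -1.5]
opening: 0.0002
t 30.28 pos [0.6882 0.1565 0.2479] x [ 0.976  0.114 -0.187] y [ 0.117 -0.993  0.001] z [-0.185 -0.022 -0.982] F [ 1.9 -0.5 -1.5] open 0.0002
shift mm [ 5.  -0.5  3.5]
yaw -83.3 turn tool [ 0.    -0.012 -0.002] q6 1.57
tip now s 0.0429 tang -0.0005 z 0.0779 tilt 0.188
```

View pics/sc18.png

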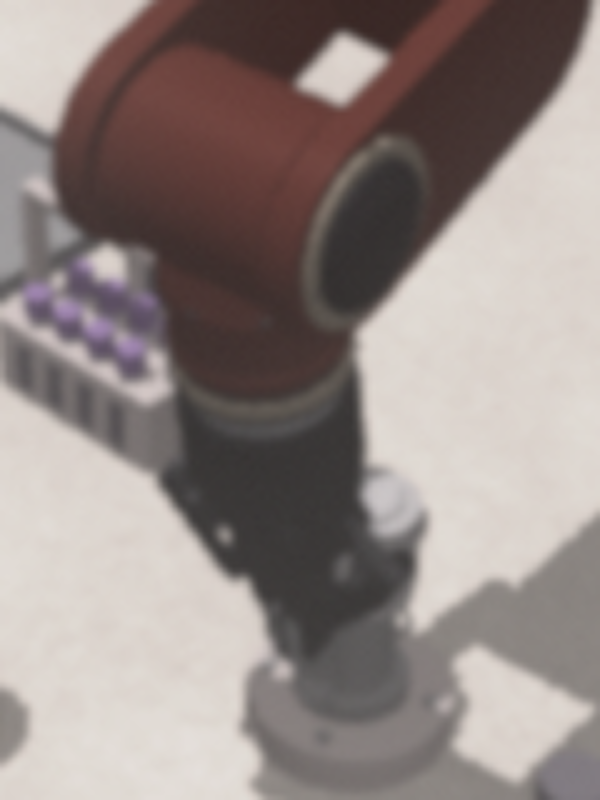

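```bash
python3 -m crank '[[0,0,0,-3,0,0.5,1],[0,0,0,-3,0,0.5,1],[0,0,0,0,0,0,1]]' 60
python3 - <<'E'
from h import *
tip(.045,.074,1,.2)
E
```

```text
t: 30.58
tool_pos: [0.6845, 0.1559, 0.249]
tool_rot: [3.115, 0.181, -0.266]
contact_force: [0.2, 0.9, 0.6]
opening: 0.0003
t 30.58 pos [0.6845 0.1559 0.249 ] x [ 0.979  0.114 -0.17 ] y [ 0.116 -0.993  0.   ] z [-0.169 -0.02  -0.985] F [0.2 0.9 0.6] open 0.0003
shift mm [ 8.7 -0.6  4. ]
yaw -83.3 turn tool [-0.    -0.029 -0.002] q6 1.57
tip now s 0.0421 tang -0.0006 z 0.0785 tilt 0.171
```

```bash
python3 -m crank '[[0,-0.015,0,-3,0,3,1],[0,-0.01,0,-3,0,3,1],[0,0,0,-3,0,1,1],[0,0,0,-3,0,1,1]]' 60
python3 - <<'E'
from h import *
tip(.045,.074,1,.2)
E
```

```text
t: 30.92
tool_pos: [0.6802, 0.155, 0.2502]
tool_rot: [3.12, 0.18, -0.232]
contact_force: [10.3, 1.4, -6.6]
opening: -0.0001
t 30.92 pos [0.6802 0.155  0.2502] x [ 0.982  0.114 -0.148] y [ 0.115 -0.993 -0.001] z [-0.147 -0.016 -0.989] F [10.3  1.4 -6.6] open -0.0001
shift mm [13.2 -1.   4.7]
yaw -83.4 turn tool [-0.002 -0.052 -0.003] q6 1.57
tip now s 0.0415 tang -0.0007 z 0.0791 tilt 0.148
```

```bash
python3 -m crank '[[0,0,0,12,0,0,1],[0,0,0,25,0,0,1],[0,0,0,15,0,-25,1],[0,0.02,0,0,0,-40,1],[0,0.05,0,0,0,-40,1],[0,0.06,0,0,0,-40,1],[0,0.02,0,0,-20,-20,1],[0,0,0,0,-40,0,1]]' 60
python3 -m crank '[[0,0,0,0,-40,0,1],[0,0,0,0,-40,0,1],[0,0,0,0,0,0,1]]'
python3 - <<'E'
from h import *
st()
p=eyes.get_image("scene"); save(p,"sc19",(250,160,350,280),6)
p2=eyes.get_image("top"); save(p2,"tp19",(180,150,300,260),6)
for n,p in(("s",p),("t",p2)):
    for q in ["coupling_mid","cam_a_pivot","cam_b_pivot","cam_a_end","cam_b_end"]:
        print(n,q,[(np.round(d["centre"],3).tolist(),round(d["confidence"],2)) for d in spotter.mark_of(q,p)][:2])
E
```

```text
t: 31.58
tool_pos: [0.7455, 0.217, 0.4071]
tool_rot: [3.135, 0.166, -0.025]
contact_force: [0.1, 0.3, 0.6]
opening: -0.0004
t: 31.83
tool_pos: [0.7349, 0.3033, 0.4136]
tool_rot: [-3.135, -0.169, 0.021]
contact_force: [0.3, 0.2, -0.3]
opening: -0.0004
t 31.83 pos [0.7349 0.3033 0.4136] x [ 0.994  0.108 -0.013] y [ 0.108 -0.994 -0.003] z [-0.013  0.001 -1.   ] F [ 0.3  0.2 -0.3] open -0.0004
s coupling_mid [([0.612, 0.148, 0.11], 0.9)]
s cam_a_pivot [([0.64, 0.147, 0.106], 0.69)]
s cam_b_pivot []
s cam_a_end [([0.642, 0.152, 0.053], 0.71), ([0.703, 0.336, -0.002], 0.63)]
s cam_b_end [([0.424, -0.127, 0.122], 0.27)]
t coupling_mid [([0.609, 0.146, 0.113], 0.86)]
t cam_a_pivot []
t cam_b_pivot [([0.582, 0.148, 0.107], 0.54)]
t cam_a_end [([0.392, 0.337, 0.086], 0.3), ([0.77, 0.015, 0.006], 0.21)]
t cam_b_end [([0.582, 0.144, 0.055], 0.58), ([0.425, -0.128, 0.071], 0.25)]
```

View pics/sc19.png

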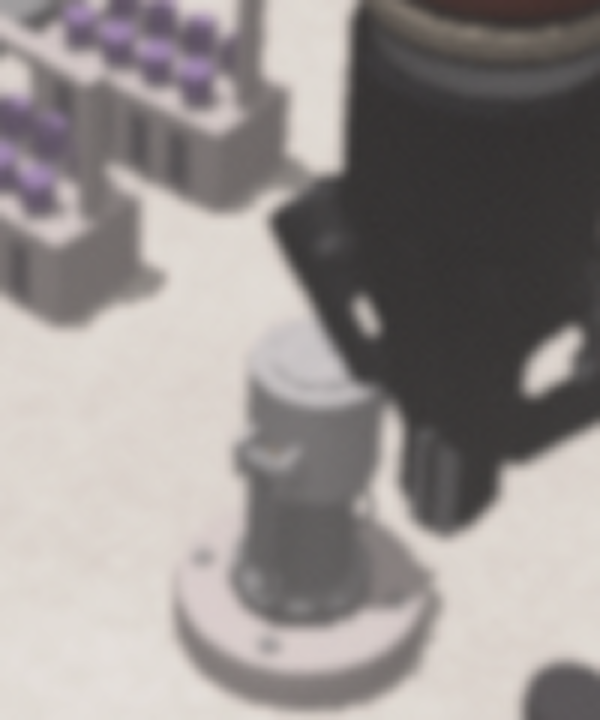

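View pics/tp19.png

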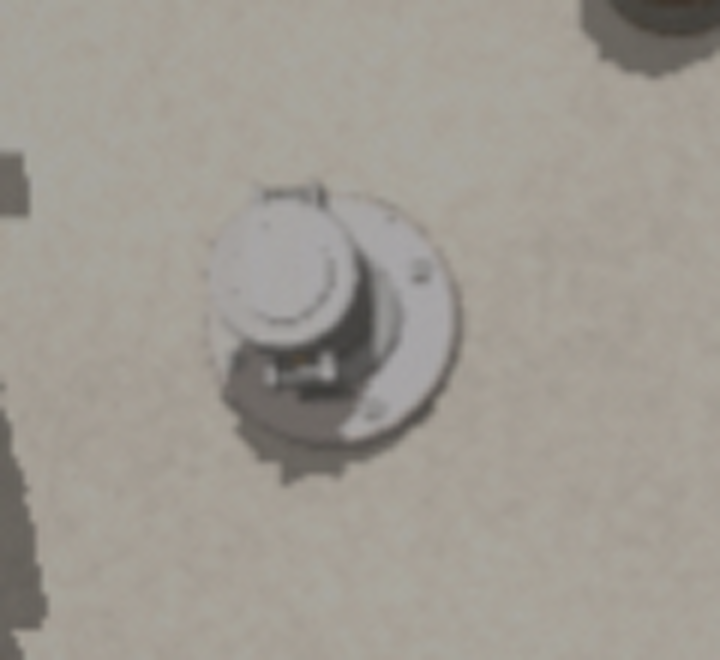

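Both arms hang down: arm a's ring shows at (265,580) on the stub and ring b at (365,500). I'll press the cap once more to make sure it is seated and to check its height. Rack 1 also seems to have been knocked.

```bash
python3 -c "
from h import *
tip(.012,.2,1,0)"
```

```text
t 32.43 pos [0.7372 0.296  0.4126] x [ 0.995  0.1   -0.012] y [ 0.1   -0.995  0.001] z [-0.012 -0.002 -1.   ] F [ 0.2 -0.5  0.5] open 0.0002
shift mm [-125.4  134.6   41.3]
yaw -84.3 turn tool [ 0.001  0.012 -0.018] q6 1.76
tip now s 0.1383 tang 0.1321 z 0.2397 tilt 0.012
```

```bash
python3 -m crank '[[0,0.012,-0.018,-18,19,0,1],[0,0,0,-26,28,0,1],[0,0,0,-28,30,0,1],[0,0,0,-28,30,8,1],[0,0,0,-18,19,15,1],[0,0,0,-5,5,15,1],[0,0,0,0,0,0,1]]'
python3 -c "
from h import *
tip(.012,.145,1,0)"
```

```text
t: 33.02
tool_pos: [0.6264, 0.1464, 0.3727]
tool_rot: [3.135, 0.188, 0.003]
contact_force: [-0.6, 0.6, -0.4]
opening: 0.0001
t 33.02 pos [0.6264 0.1464 0.3727] x [0.993 0.12  0.002] y [ 0.12  -0.993  0.001] z [ 0.002 -0.001 -1.   ] F [-0.6  0.6 -0.4] open 0.0001
shift mm [-0.8 -3.2 54.7]
yaw -83.1 turn tool [ 0.001 -0.002  0.001] q6 1.57
tip now s 0.013 tang -0.0033 z 0.1997 tilt -0.002
```

```bash
python3 -m crank '[[0,0,0,0,-3,18,1],[0,0,0,0,0,20,1],[0,0,0,0,0,10,1],[0,0,0,0,0,4,1],[0,0,0,0,0,4,1],[0,0,0,0,0,4,1]]'
python3 -c "
from h import *
tip(.012,.145,1,0)"
```

```text
t: 33.52
tool_pos: [0.6289, 0.1501, 0.3167]
tool_rot: [-3.135, -0.187, -0.017]
contact_force: [0.7, 0.7, 0.6]
opening: -0.0002
t 33.52 pos [0.6289 0.1501 0.3167] x [0.993 0.119 0.011] y [ 0.119 -0.993 -0.   ] z [ 0.011  0.001 -1.   ] F [0.7 0.7 0.6] open -0.0002
shift mm [-3.5  0.2 -1.3]
yaw -83.2 turn tool [-0.    -0.011  0.   ] q6 1.57
tip now s 0.0174 tang 0.0002 z 0.1437 tilt -0.011
```

```bash
python3 -m crank '[[0,0,0,-3,0,5,1],[0,0,0,0,0,5,1],[0,0,0,0,0,4,1]]'
python3 -c "
from h import *
tip(.012,.145,1,0)"
```

```text
t: 33.77
tool_pos: [0.6271, 0.1505, 0.3102]
tool_rot: [3.136, 0.189, 0.018]
contact_force: [-12.6, -2.5, 20.8]
opening: 0.0004
t 33.77 pos [0.6271 0.1505 0.3102] x [0.993 0.12  0.011] y [ 0.12  -0.993  0.001] z [ 0.011  0.001 -1.   ] F [-12.6  -2.5  20.8] open 0.0004
shift mm [-1.7  0.8 -7.8]
yaw -83.1 turn tool [ 0.001 -0.011  0.001] q6 1.57
tip now s 0.0157 tang 0.0007 z 0.1373 tilt -0.011
```

```bash
python3 -m crank '[[0,0,0,2,0,-10,1],[0,0,0,0,0,-30,0],[0,0,0,0,0,-40,-1],[0,0,0,0,0,-40,-1],[0,0,0,-10,-20,-30,-1],[0,0,0,-20,-35,0,-1],[0,0,0,-20,-35,0,-1],[0,0,0,0,-15,0,-1]]'
python3 - <<'E'
from h import *
st()
p2=eyes.get_image("scene"); save(p2,"sc20")
p=eyes.get_image("top"); save(p,"tp20",(200,150,500,350),2.6)
for n,pp in(("s",p2),("t",p)):
    for q in ["rack1_mid","rack2_mid","rack3_mid","rack1_handle","rack2_handle","coupling_mid","tray"]:
        print(n,q,[(np.round(d["centre"],3).tolist(),round(d["confidence"],2)) for d in spotter.mark_of(q,pp)][:3])
E
```

```text
t: 34.43
tool_pos: [0.5647, 0.2489, 0.4749]
tool_rot: [-3.133, -0.176, -0.035]
contact_force: [0.3, 0.3, 0.9]
opening: 0.0834
t 34.43 pos [0.5647 0.2489 0.4749] x [0.993 0.112 0.023] y [ 0.112 -0.994 -0.002] z [ 0.022  0.004 -1.   ] F [0.3 0.3 0.9] open 0.0834
s rack1_mid [([0.429, -0.122, 0.063], 0.89), ([0.391, 0.339, 0.094], 0.59)]
s rack2_mid []
s rack3_mid []
s rack1_handle [([0.421, -0.126, 0.123], 0.59)]
s rack2_handle [([0.533, -0.115, 0.117], 0.81)]
s coupling_mid [([0.613, 0.146, 0.113], 0.81)]
s tray [([0.529, -0.321, 0.002], 0.66)]
t rack1_mid [([0.421, -0.129, 0.069], 0.78), ([0.611, 0.148, 0.115], 0.65)]
t rack2_mid [([0.536, -0.113, 0.064], 0.84)]
t rack3_mid []
t rack1_handle [([0.419, -0.128, 0.122], 0.6)]
t rack2_handle [([0.535, -0.116, 0.122], 0.76)]
t coupling_mid [([0.612, 0.147, 0.113], 0.69)]
t tray [([0.526, -0.327, 0.0], 0.9)]
```

View pics/tp20.png

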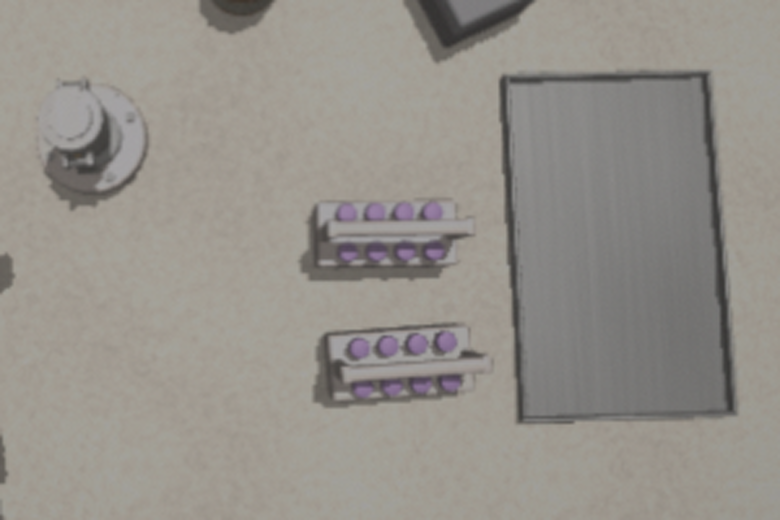

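View pics/sc20.png

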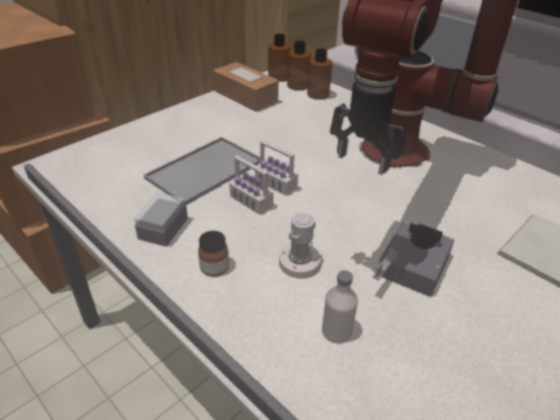

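Rack 1 was knocked and now has its handle at about (361,292) in full top-view pixels. Rack 2 is where it was, and the coupling, hasp and handle look right. I'll measure the handles.

Run:
```python
from h import *
p=eyes.get_image("top")
b=lambda l:[(200+x/2.6,150+y/2.6) for x,y in l]
def pr(n,l,z):
    P=ray(l,p,z); d=P[1]-P[0]; print(n,np.round(P[:,:2],4).tolist(),"ang",round(np.degrees(np.arctan2(d[1],d[0])),1),"len",round(np.linalg.norm(d),3),"mid",np.round(P.mean(0)[:2],4))
pr("r2",b([(330,231),(473,227)]),.125)
pr("r1",b([(342,374),(490,363)]),.125)
go(.533,-.114,.40,2.5)
```

```text
r2 [[0.5262, -0.0592], [0.5316, -0.1708]] ang -87.2 len 0.112 mid [ 0.5289 -0.115 ]
r1 [[0.4163, -0.0696], [0.427, -0.1834]] ang -84.6 len 0.114 mid [ 0.4217 -0.1265]
t 35.28 pos [0.5672 0.2462 0.4712] x [0.994 0.11  0.018] y [ 0.11  -0.994  0.001] z [ 0.018  0.001 -1.   ] F [-0.1  0.5  0. ] open 0.0854
shift mm [-74.7 354.3  70.1]
yaw -83.7 turn tool [ 0.014 -0.014 -1.505] q6 1.75
```

```bash
python3 -m crank '[[0.01,-0.01,0,-4,20,0,-0.2],[0,0,0,-8,36,2,-0.2],[0,0,0,-9,40,3,-0.2],[0,0,0,-9,40,3,-0.2],[0,0,0,-9,40,3,-0.2],[0,0,0,-9,40,3,-0.2],[0,0,0,-9,40,3,-0.2],[0,0,0,-8,38,3,-0.2]]' 60
python3 -m crank '[[0,0,-0.08,-4,20,3,-0.2],[0,0,-0.12,0,0,3,-0.2],[0,0,-0.12,0,0,3,-0.2],[0,0,-0.12,0,0,3,-0.2],[0,0,-0.12,0,0,3,-0.2],[0,0,-0.12,0,0,3,-0.2],[0,0,-0.12,0,0,3,-0.2],[0,0,-0.12,0,0,3,-0.2]]' 60
python3 -m crank '[[0,0,-0.12,0,0,3,-0.2],[0,0,-0.12,0,0,3,-0.2],[0,0,-0.12,0,0,0,-0.2],[0,0,-0.1,0,0,0,-0.2],[0,0,0,0,0,0,-0.2]]' 60
python3 -c "
from h import *
go(.533,-.115,.32,2.5)"
```

```text
t: 35.95
tool_pos: [0.5349, -0.0549, 0.4484]
tool_rot: [-3.123, -0.197, -0.02]
contact_force: [0.2, 0.2, -0.9]
opening: 0.0512
t: 36.62
tool_pos: [0.5316, -0.0856, 0.4239]
tool_rot: [-2.7, -1.605, -0.026]
contact_force: [-0.4, -0.1, 0.3]
opening: 0.0514
t: 37.03
tool_pos: [0.5314, -0.0853, 0.417]
tool_rot: [2.236, 2.203, 0.024]
contact_force: [0.6, -0.7, 0.5]
opening: 0.0513
t 37.03 pos [ 0.5314 -0.0853  0.417 ] x [0.015 1.    0.009] y [ 1.    -0.015  0.013] z [ 0.013  0.009 -1.   ] F [ 0.6 -0.7  0.5] open 0.0513
shift mm [-30.6   0.8  96.7]
yaw -0.9 turn tool [ 0.013 -0.009 -0.059] q6 -0.29
```

```bash
python3 -m crank '[[0.013,-0.009,-0.055,-14,0,20,-0.2],[0,0,0,-14,0,25,-0.2],[0,0,0,-2,1,25,-0.2],[0,0,0,0,0,20,-0.2],[0,0,0,0,0,0,-0.2]]' 60
python3 - <<'E'
from h import *
go(.533,-.115,.275,2.5)
p=eyes.get_image("scene"); save(p,"sc21",(200,80,360,240),4)
for q in ["rack2_handle","rack1_handle"]:print(q,[(np.round(d["centre"],3).tolist(),round(d["confidence"],2)) for d in spotter.mark_of(q,p)][:3])
E
```

```text
t: 37.45
tool_pos: [0.5344, -0.1162, 0.3281]
tool_rot: [2.182, 2.249, 0.005]
contact_force: [-0.1, 0.6, -1.0]
opening: 0.0515
t 37.45 pos [ 0.5344 -0.1162  0.3281] x [-0.03   1.    -0.003] y [1.    0.03  0.008] z [ 0.008 -0.003 -1.   ] F [-0.1  0.6 -1. ] open 0.0515
shift mm [ 1.4 -1.8 53. ]
yaw 1.7 turn tool [ 0.008  0.004 -0.013] q6 -0.38
rack2_handle [([0.536, -0.118, 0.12], 0.81)]
rack1_handle [([0.421, -0.128, 0.124], 0.68), ([0.39, 0.341, 0.092], 0.32)]
```

View pics/sc21.png

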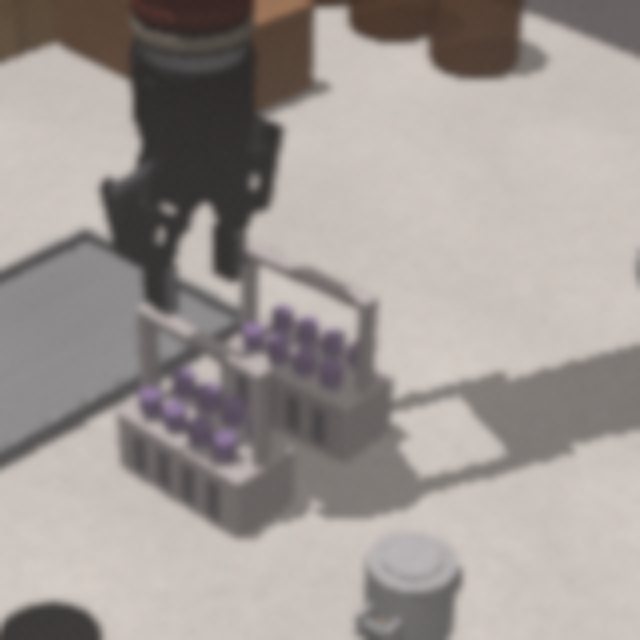

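The open fingers stand above rack 2's handle, at about (205,335) in the crop. I'll go down and grip.

```bash
python3 -m crank '[[0.005,0,-0.01,1,0,18,-0.2],[0,0,0,0,0,20,-0.2],[0,0,0,0,0,14,-0.2],[0,0,0,0,0,0,-0.2]]' 60
python3 -c "
from h import *
go(.534,-.115,.275,2.5)"
```

```text
t: 37.93
tool_pos: [0.5405, -0.1161, 0.2916]
tool_rot: [2.155, 2.245, 0.017]
contact_force: [-0.6, -0.1, -0.2]
opening: 0.0511
t 37.93 pos [ 0.5405 -0.1161  0.2916] x [-0.041  0.999 -0.014] y [0.999 0.041 0.028] z [ 0.029 -0.013 -1.   ] F [-0.6 -0.1 -0.2] open 0.0511
shift mm [ 1.6 -6.9 16.4]
yaw 2.4 turn tool [ 0.028  0.014 -0.003] q6 -0.39
```

```bash
python3 -m crank '[[0.028,0.012,0,1,-6,6,-0.2],[0,0,0,0,0,6,-0.2],[0,0,0,0,0,5,-0.2],[0,0,0,0,0,0,-0.2]]' 60
python3 -c "
from h import *
go(.534,-.115,.275,2.5)"
```

```text
t: 38.27
tool_pos: [0.5362, -0.1157, 0.2801]
tool_rot: [2.171, 2.26, 0.003]
contact_force: [-0.3, 0.1, -0.0]
opening: 0.0511
t 38.27 pos [ 0.5362 -0.1157  0.2801] x [-0.04   0.999 -0.004] y [0.999 0.04  0.007] z [ 0.007 -0.004 -1.   ] F [-0.3  0.1 -0. ] open 0.0511
shift mm [ 0.8 -2.2  5.1]
yaw 2.3 turn tool [ 0.007  0.004 -0.003] q6 -0.39
```

```bash
python3 -m crank '[[0.005,0,0,1,-2,6,-0.2],[0,0,0,0,0,0,0.5],[0,0,0,0,0,0,0.9],[0,0,0,0,0,0,0.9],[0,0,0,0,0,0,0.9],[0,0,0,0,0,0,0.9]]' 60
python3 -c "
from h import *
go(.534,-.115,.275,2.5)"
```

```text
t: 38.77
tool_pos: [0.5343, -0.1149, 0.2752]
tool_rot: [2.172, 2.262, -0.003]
contact_force: [-0.4, -0.1, -0.0]
opening: 0.0107
t 38.77 pos [ 0.5343 -0.1149  0.2752] x [-0.04   0.999 -0.005] y [0.999 0.04  0.003] z [ 0.003 -0.005 -1.   ] F [-0.4 -0.1 -0. ] open 0.0107
shift mm [-0.1 -0.4  0.2]
yaw 2.3 turn tool [ 0.003  0.005 -0.003] q6 -0.39
```

```bash
python3 -m crank '[[0,0,0,0,0,-10,0.9],[0,0,0,0,0,-18,0.9],[0,0,0,0,0,-20,0.9],[0,0,0,0,0,-8,0.9],[0,0,0,0,0,0,0.9]]' 60
python3 -c "
from h import *
go(.597,-.325,.325,2.3)"
```

```text
t: 39.18
tool_pos: [0.5321, -0.1138, 0.3286]
tool_rot: [-2.173, -2.262, 0.009]
contact_force: [0.6, 0.1, -4.2]
opening: 0.0108
t 39.18 pos [ 0.5321 -0.1138  0.3286] x [-0.04   0.999 -0.001] y [ 0.999  0.04  -0.007] z [-0.007 -0.001 -1.   ] F [ 0.6  0.1 -4.2] open 0.0108
shift mm [-213.6   56.4    3.3]
yaw 2.3 turn tool [-0.007  0.001 -0.   ] q6 -0.39
```

```bash
python3 -m crank '[[0,0,0,-14,4,0,0.9],[0,0,0,-26,7,0,0.9],[0,0,0,-30,8,0,0.9],[0,0,0,-32,9,0,0.9],[0,0,0,-32,9,0,0.9],[0,0,0,-32,8,0,0.9],[0,0,0,-24,6,0,0.9],[0,0,0,-10,2,0,0.9]]' 60
python3 -c "
from h import *
go(.597,-.325,.325,2.3)"
```

```text
t: 39.85
tool_pos: [0.5938, -0.3209, 0.3163]
tool_rot: [-2.16, -2.261, 0.014]
contact_force: [-1.1, -0.3, -3.7]
opening: 0.0108
t 39.85 pos [ 0.5938 -0.3209  0.3163] x [-0.045  0.999  0.004] y [ 0.999  0.046 -0.017] z [-0.017  0.004 -1.   ] F [-1.1 -0.3 -3.7] open 0.0108
shift mm [-4.2  2.8 -8.8]
yaw 2.6 turn tool [-0.017 -0.004  0.005] q6 -0.65
```

```bash
python3 -m crank '[[-0.015,-0.003,0,-4,3,0,0.9],[0,0,0,0,0,8,0.9],[0,0,0,0,0,8,0.9],[0,0,0,0,0,6,0.9],[0,0,0,0,0,0,0.9]]' 60
python3 -c "
from h import *
go(.597,-.325,.279,2.3)"
```

```text
t: 40.27
tool_pos: [0.5957, -0.3256, 0.2863]
tool_rot: [-2.166, -2.262, 0.0]
contact_force: [-0.0, 0.9, -5.2]
opening: 0.0112
t 40.27 pos [ 0.5957 -0.3256  0.2863] x [-0.043  0.999  0.007] y [ 0.999  0.043 -0.007] z [-0.007  0.006 -1.   ] F [-0.   0.9 -5.2] open 0.0112
shift mm [0.5 1.4 7.3]
yaw 2.5 turn tool [-0.007 -0.007  0.003] q6 -0.65
```

```bash
python3 -m crank '[[-0.006,-0.005,0,0,0,4,0.9],[0,0,0,0,0,4,0.9],[0,0,0,0,0,3,0.9],[0,0,0,0,0,0,0.9]]' 60
python3 -c "
from h import *
go(.597,-.325,.279,2.3)"
```

```text
t: 40.6
tool_pos: [0.5968, -0.3224, 0.2807]
tool_rot: [2.166, 2.272, 0.002]
contact_force: [-0.8, 0.5, -4.4]
opening: 0.0106
t 40.6 pos [ 0.5968 -0.3224  0.2807] x [-0.048  0.999 -0.001] y [0.999 0.048 0.003] z [ 0.003 -0.001 -1.   ] F [-0.8  0.5 -4.4] open 0.0106
shift mm [-2.6  0.   1.7]
yaw 2.7 turn tool [0.003 0.001 0.008] q6 -0.65
```

```bash
python3 -m crank '[[0,0,0,0,0,3,0.9],[0,0,0,0,0,2,0.9],[0,0,0,0,0,2,0.9]]' 60
python3 -c "
from h import *
go(.597,-.325,.279,2.3)"
```

```text
t: 40.85
tool_pos: [0.5982, -0.3217, 0.2793]
tool_rot: [2.159, 2.27, 0.003]
contact_force: [-3.6, 2.0, 6.7]
opening: 0.0109
t 40.85 pos [ 0.5982 -0.3217  0.2793] x [-0.05   0.999 -0.005] y [0.999 0.05  0.008] z [ 0.008 -0.005 -1.   ] F [-3.6  2.   6.7] open 0.0109
shift mm [-3.3 -1.3  0.4]
yaw 2.9 turn tool [0.008 0.005 0.01 ] q6 -0.65
```

On the floor at the expected height of 0.279. I'll release and go back for rack 1.

```bash
python3 -m crank '[[0,0,0,0,0,0,0.5],[0,0,0,0,0,0,0],[0,0,0,0,0,0,-0.2],[0,0,0,0,0,-15,-0.2],[0,0,0,0,0,-30,-0.2],[0,0,0,0,0,-40,-0.2],[0,0,0,0,0,-30,-0.2],[0,0,0,0,0,0,-0.2]]' 60
python3 - <<'E'
from h import *
p2=eyes.get_image("scene"); save(p2,"sc22",(120,100,320,250),4)
p=eyes.get_image("top"); save(p,"tp22",(280,150,500,320),3.5)
for n,pp in(("s",p2),("t",p)):
    for q in ["rack1_handle","rack1_mid","rack2_mid"]:
        print(n,q,[(np.round(d["centre"],3).tolist(),round(d["confidence"],2)) for d in spotter.mark_of(q,pp)][:3])
go(.421,-.127,.32,5.4)
E
```

```text
t: 41.52
tool_pos: [0.5972, -0.3201, 0.4014]
tool_rot: [2.158, 2.27, 0.005]
contact_force: [0.5, -0.6, 1.9]
opening: 0.0512
s rack1_handle [([0.422, -0.125, 0.122], 0.74)]
s rack1_mid [([0.427, -0.124, 0.063], 0.91)]
s rack2_mid [([0.647, 0.152, 0.055], 0.65), ([0.595, -0.32, 0.07], 0.6)]
t rack1_handle [([0.421, -0.126, 0.124], 0.76)]
t rack1_mid [([0.421, -0.127, 0.07], 0.64), ([0.583, 0.141, 0.056], 0.57)]
t rack2_mid [([0.596, -0.319, 0.065], 0.84)]
t 41.92 pos [ 0.5959 -0.3193  0.3896] x [-0.051  0.999  0.005] y [ 0.999  0.051 -0.004] z [-0.005  0.005 -1.   ] F [1.1 0.  0.5] open 0.0509
shift mm [ 200.5 -164.6   71.4]
yaw 2.9 turn tool [-0.004 -0.005 -0.043] q6 -0.65
```

View pics/sc22.png

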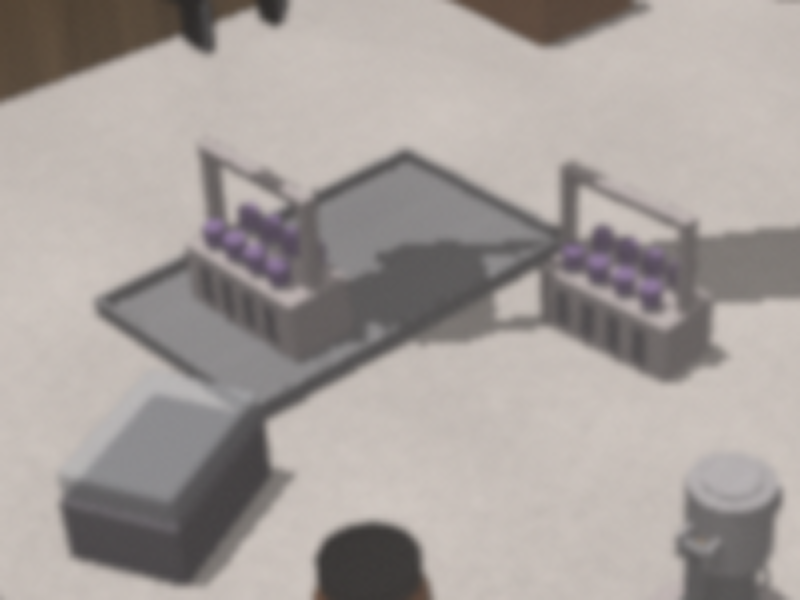

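View pics/tp22.png

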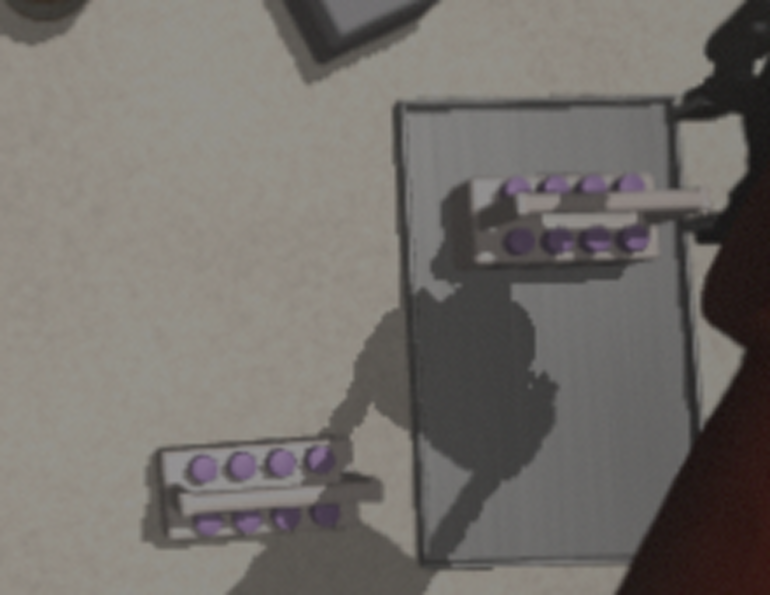

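Rack 2 stands flat in the tray, at (565,220) in the crop. Now rack 1, at (260,490).

```bash
python3 -m crank '[[0,0,0,14,-11,0,-0.2],[0,0,0,25,-20,0,-0.2],[0,0,0,30,-25,0,-0.2],[0,0,0,30,-25,0,-0.2],[0,0,0,30,-25,0,-0.2],[0,0,0,30,-25,0,-0.2],[0,0,-0.04,22,-18,0,-0.2],[0,0,0,8,-6,0,-0.2]]' 60
python3 -m crank '[[0,0,0,0,0,0,-0.2],[0,0,0,0,0,0,-0.2]]'
python3 -c "
from h import *
go(.421,-.127,.31,5.4)"
```

```text
t: 42.58
tool_pos: [0.4244, -0.1334, 0.3803]
tool_rot: [-2.105, -2.3, 0.004]
contact_force: [1.1, -0.6, -0.3]
opening: 0.0512
t: 42.75
tool_pos: [0.4226, -0.1315, 0.3787]
tool_rot: [-2.101, -2.302, 0.005]
contact_force: [0.2, -0.1, 0.6]
opening: 0.0514
t 42.75 pos [ 0.4226 -0.1315  0.3787] x [-0.091  0.996  0.016] y [ 0.996  0.091 -0.019] z [-0.021  0.015 -1.   ] F [ 0.2 -0.1  0.6] open 0.0514
shift mm [ 3.5  0.1 68.7]
yaw 5.2 turn tool [-0.019 -0.016 -0.003] q6 -0.56
```

```bash
python3 -m crank '[[-0.018,-0.015,0,4,0,12,-0.2],[0,0,0,0,0,12,-0.2],[0,0,0,0,0,12,-0.2],[0,0,0,0,0,12,-0.2],[0,0,0,0,0,10,-0.2],[0,0,0,0,0,10,-0.2],[0,0,0,0,0,0,-0.2]]'
python3 -c "
from h import *
go(.421,-.127,.31,5.4)"
```

```text
t: 43.33
tool_pos: [0.425, -0.1313, 0.3049]
tool_rot: [-2.119, -2.313, 0.003]
contact_force: [-0.3, 0.1, -1.3]
opening: 0.051
t 43.33 pos [ 0.425  -0.1313  0.3049] x [-0.087  0.996  0.002] y [ 0.996  0.087 -0.004] z [-0.004  0.002 -1.   ] F [-0.3  0.1 -1.3] open 0.051
shift mm [ 4.7 -3.6 -5.1]
yaw 5.0 turn tool [-0.004 -0.002 -0.007] q6 -0.55
```

```bash
python3 -m crank '[[0,0,-0.006,4.5,-4,7,-0.2],[0,0,0,0,0,9,-0.2],[0,0,0,0,-1,8,-0.2],[0,0,0,0,0,4,-0.2],[0,0,0,0,0,0,-0.2]]'
python3 -c "
from h import *
go(.421,-.127,.275,5.4)"
```

```text
t: 43.75
tool_pos: [0.4194, -0.1275, 0.274]
tool_rot: [-2.112, -2.319, 0.003]
contact_force: [-0.1, 0.3, -0.4]
opening: 0.0517
t 43.75 pos [ 0.4194 -0.1275  0.274 ] x [-0.093  0.996  0.003] y [ 0.996  0.093 -0.005] z [-0.005  0.002 -1.   ] F [-0.1  0.3 -0.4] open 0.0517
shift mm [ 0.4  1.7 -1. ]
yaw 5.3 turn tool [-0.005 -0.003 -0.001] q6 -0.56
```

```bash
python3 -m crank '[[0,0,0,0,1.5,0,0.5],[0,0,0,0,0,0,0.9],[0,0,0,0,0,0,0.9],[0,0,0,0,0,0,0.9],[0,0,0,0,0,0,0.9],[0,0,0,0,0,0,0.9]]' 60
python3 -c "
from h import *
go(.421,-.127,.275,5.4)"
python3 -m crank '[[0,0,0,0,0,-10,0.9],[0,0,0,0,0,-18,0.9],[0,0,0,0,0,-20,0.9],[0,0,0,0,0,-8,0.9],[0,0,0,0,0,0,0.9]]' 60
python3 -c "
from h import *
go(.458,-.329,.325,2.3)"
```

```text
t: 44.25
tool_pos: [0.4213, -0.1274, 0.2746]
tool_rot: [-2.113, -2.32, 0.002]
contact_force: [0.1, -0.5, -1.6]
opening: 0.0107
t 44.25 pos [ 0.4213 -0.1274  0.2746] x [-0.093  0.996  0.002] y [ 0.996  0.093 -0.004] z [-0.004  0.002 -1.   ] F [ 0.1 -0.5 -1.6] open 0.0107
shift mm [ 0.4 -0.2 -0.4]
yaw 5.4 turn tool [-0.004 -0.002 -0.001] q6 -0.56
t: 44.67
tool_pos: [0.4202, -0.1269, 0.3316]
tool_rot: [-2.108, -2.315, 0.005]
contact_force: [0.3, 0.5, -2.9]
opening: 0.0106
t 44.67 pos [ 0.4202 -0.1269  0.3316] x [-0.093  0.996  0.005] y [ 0.996  0.093 -0.01 ] z [-0.01   0.004 -1.   ] F [ 0.3  0.5 -2.9] open 0.0106
shift mm [-204.8   18.8    5.3]
yaw 5.4 turn tool [-0.01  -0.005  0.053] q6 -0.56
```

```bash
python3 -m crank '[[-0.008,-0.004,0,-14,2,0,0.9],[0,0,0,-26,3,0,0.9],[0,0,0,-30,3,0,0.9],[0,0,0,-30,3,0,0.9],[0,0,0,-30,3,0,0.9],[0,0,0.02,-28,3,0,0.9],[0,0,0.03,-20,2,0,0.9],[0,0,0,-8,0,0,0.9]]' 60
python3 -m crank '[[0,0,0,0,0,0,0.9],[0,0,0,0,0,0,0.9]]'
python3 -c "
from h import *
go(.458,-.329,.325,2.3)"
```

```text
t: 45.33
tool_pos: [0.4558, -0.3204, 0.324]
tool_rot: [-2.167, -2.269, 0.002]
contact_force: [-0.2, 1.0, -3.2]
opening: 0.0107
t: 45.5
tool_pos: [0.455, -0.3226, 0.3215]
tool_rot: [-2.166, -2.264, 0.002]
contact_force: [-0.1, 1.2, -2.3]
opening: 0.0109
t 45.5 pos [ 0.455  -0.3226  0.3215] x [-0.044  0.999  0.005] y [ 0.999  0.044 -0.006] z [-0.007  0.005 -1.   ] F [-0.1  1.2 -2.3] open 0.0109
shift mm [-6.6  2.7 -3.6]
yaw 2.5 turn tool [-0.006 -0.005  0.004] q6 -0.79
```

```bash
python3 -m crank '[[-0.006,-0.005,0,-6,2.5,6,0.9],[0,0,0,0,0,9,0.9],[0,0,0,0,0,9,0.9],[0,0,0,0,0,6,0.9],[0,0,0,0,0,3,0.9],[0,0,0,0,0,0,0.9]]' 60
python3 -c "
from h import *
go(.458,-.329,.2786,2.3)"
```

```text
t: 46.0
tool_pos: [0.4573, -0.324, 0.2826]
tool_rot: [-2.162, -2.273, -0.001]
contact_force: [-0.4, -0.3, -2.9]
opening: 0.0107
t 46.0 pos [ 0.4573 -0.324   0.2826] x [-0.05   0.999  0.004] y [ 0.999  0.05  -0.002] z [-0.003  0.003 -1.   ] F [-0.4 -0.3 -2.9] open 0.0107
shift mm [-5.   0.5  3.9]
yaw 2.9 turn tool [-0.002 -0.003  0.01 ] q6 -0.8
```

```bash
python3 -m crank '[[0,0,0,-2,0,4,0.9],[0,0,0,0,0,3,0.9],[0,0,0,0,0,3,0.9],[0,0,0,0,0,2,0.9]]' 60
python3 -c "
from h import *
go(.458,-.329,.2786,2.3)"
```

```text
t: 46.33
tool_pos: [0.4599, -0.3261, 0.2785]
tool_rot: [2.162, 2.278, 0.006]
contact_force: [0.4, 0.4, -1.2]
opening: 0.011
t 46.33 pos [ 0.4599 -0.3261  0.2785] x [-0.052  0.999  0.002] y [0.999 0.052 0.003] z [ 0.003  0.002 -1.   ] F [ 0.4  0.4 -1.2] open 0.011
shift mm [-2.8 -2.  -0.1]
yaw 3.0 turn tool [ 0.003 -0.002  0.012] q6 -0.8
```

```bash
python3 -m crank '[[0,0,0,0,0,2,0.9],[0,0,0,0,0,0,0.5],[0,0,0,0,0,0,0],[0,0,0,0,0,0,-0.2],[0,0,0,0,0,-15,-0.2],[0,0,0,0,0,-30,-0.2],[0,0,0,0,0,-40,-0.2],[0,0,0,0,0,-40,-0.2]]' 60
python3 -m crank '[[0,0,0,30,-5,-20,-0.2],[0,0,0,40,-10,-10,-0.2],[0,0,0,40,-10,0,-0.2],[0,0,0,40,-10,0,-0.2],[0,0,0,40,-10,0,-0.2],[0,0,0,20,0,0,-0.2],[0,0,0,0,0,0,-0.2],[0,0,0,0,0,0,-0.2]]'
python3 - <<'E'
from h import *
st()
p2=eyes.get_image("scene"); save(p2,"sc23",None,1.4)
p=eyes.get_image("top"); save(p,"tp23",None,1.4)
for n,pp in(("s",p2),("t",p)):
    for q in ["rack1_mid","rack2_mid","rack3_mid","coupling_mid","hasp_tab","hasp_pivot","cam_a_end","cam_a_pivot","cam_b_end","cam_b_pivot","washbottle","jar","tipbox"]:
        print(n,q,[(np.round(d["centre"],3).tolist(),round(d["confidence"],2)) for d in spotter.mark_of(q,pp)][:2])
E
```

```text
t: 47.0
tool_pos: [0.4581, -0.3254, 0.3947]
tool_rot: [-2.153, -2.267, -0.005]
contact_force: [0.6, -0.9, 0.7]
opening: 0.0511
t: 47.67
tool_pos: [0.4011, -0.1144, 0.441]
tool_rot: [2.158, 2.262, 0.012]
contact_force: [0.4, -0.2, -0.3]
opening: 0.0515
t 47.67 pos [ 0.4011 -0.1144  0.441 ] x [-0.047  0.999 -0.006] y [0.999 0.047 0.016] z [ 0.016 -0.005 -1.   ] F [ 0.4 -0.2 -0.3] open 0.0515
s rack1_mid [([0.465, -0.325, 0.065], 0.91)]
s rack2_mid [([0.595, -0.317, 0.068], 0.86)]
s rack3_mid [([0.646, 0.15, 0.054], 0.49)]
s coupling_mid [([0.613, 0.147, 0.11], 0.65)]
s hasp_tab [([0.564, 0.33, 0.082], 0.49)]
s hasp_pivot [([0.487, 0.317, 0.085], 0.58), ([0.646, 0.152, 0.053], 0.39)]
s cam_a_end [([0.644, 0.151, 0.056], 0.45), ([0.594, -0.316, 0.065], 0.2)]
s cam_a_pivot [([0.643, 0.149, 0.106], 0.65)]
s cam_b_end []
s cam_b_pivot [([0.568, 0.33, 0.084], 0.54)]
s washbottle [([0.703, 0.335, -0.001], 0.88), ([0.597, -0.317, 0.067], 0.45)]
s jar [([0.766, 0.017, -0.005], 0.93)]
s tipbox [([0.777, -0.18, -0.001], 0.61), ([0.762, 0.017, -0.002], 0.46)]
t rack1_mid [([0.464, -0.329, 0.072], 0.83), ([0.582, 0.145, 0.104], 0.72)]
t rack2_mid [([0.596, -0.319, 0.07], 0.77)]
t rack3_mid []
t coupling_mid [([0.611, 0.145, 0.113], 0.77)]
t hasp_tab [([0.568, 0.333, 0.089], 0.75)]
t hasp_pivot [([0.493, 0.318, 0.084], 0.85), ([0.584, 0.14, 0.057], 0.73)]
t cam_a_end []
t cam_a_pivot [([0.582, 0.144, 0.058], 0.51)]
t cam_b_end [([0.46, -0.329, 0.07], 0.54), ([0.582, 0.142, 0.057], 0.43)]
t cam_b_pivot [([0.579, 0.145, 0.106], 0.54)]
t washbottle [([0.702, 0.344, 0.002], 0.89)]
t jar [([0.769, 0.016, 0.008], 0.77), ([0.599, -0.32, 0.069], 0.52)]
t tipbox [([0.777, -0.184, -0.001], 0.86)]
```

View pics/sc23.png

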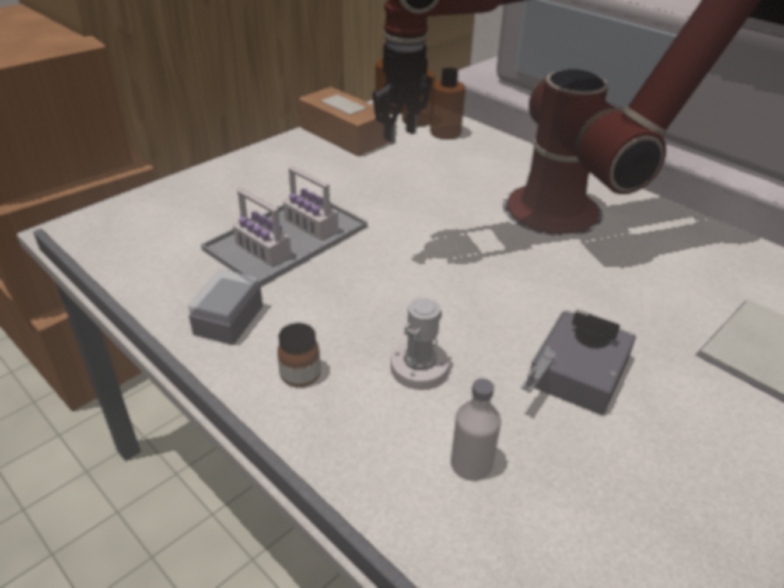

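View pics/tp23.png

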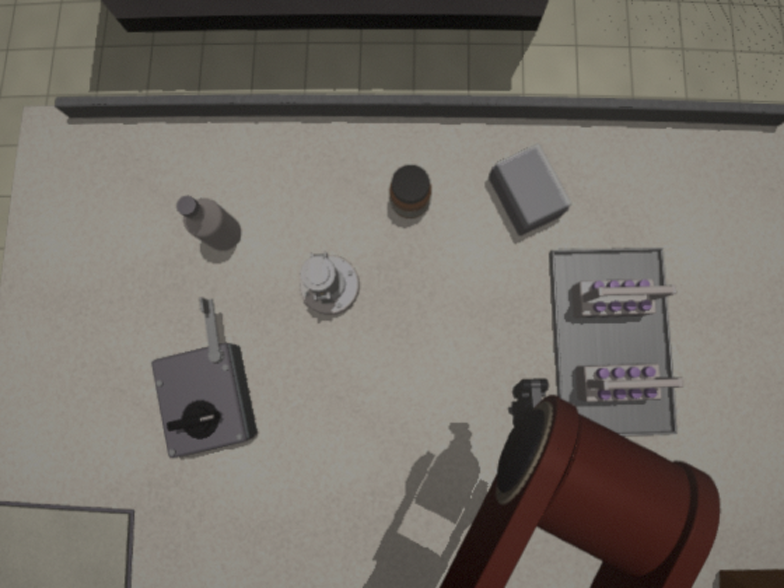

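```bash
python3 - <<'E'
from h import *
th=np.arange(0,360,2)*np.pi/180
for n,crop in(("scene",(270,200,330,280)),("top",(205,165,275,235))):
    p=eyes.get_image(n); 
    im=cv2.resize(p["image"][crop[1]:crop[3],crop[0]:crop[2],::-1],None,fx=7,fy=7,interpolation=cv2.INTER_CUBIC)
    for z,r,c in((.137,.026,(0,0,255)),(.025,.05,(0,255,0))):
        P=np.column_stack([.613+r*np.cos(th),.1475+r*np.sin(th),0*th+z]); u=((proj(P,p)-crop[:2]+.5)*7)
        cv2.polylines(im,[u.astype(np.int32)],True,c,1)
    cv2.imwrite(f"pics/fin_{n}.png",im)
E
python3 -c "
import cv2,numpy as np
a=cv2.imread('pics/fin_scene.png');b=cv2.imread('pics/fin_top.png');h=max(a.shape[0],b.shape[0]);c=lambda i:np.vstack([i,np.zeros((h-i.shape[0],i.shape[1],3),np.uint8)])
m=np.hstack([c(a),c(b)]);s=min(800/m.shape[1],600/m.shape[0],1);cv2.imwrite('pics/fin.png',cv2.resize(m,None,fx=s,fy=s))"
```

View pics/fin.png

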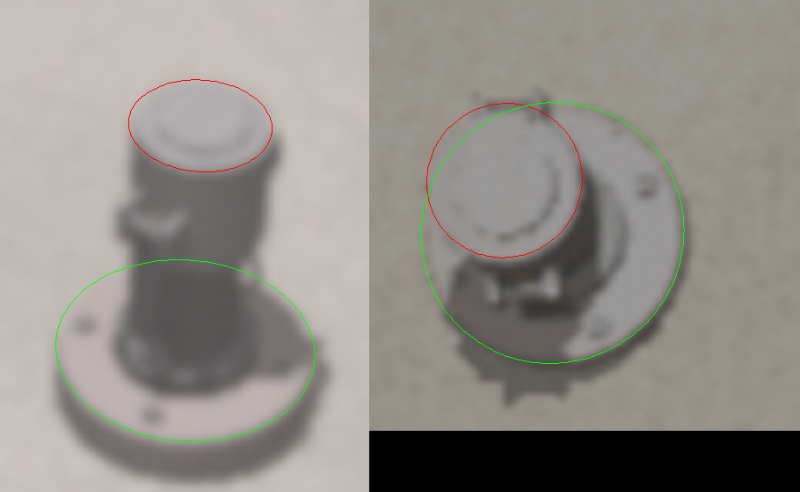

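```bash
python3 -c "
from h import *
st(); print(ctrl.finish_job())"
```

```text
t 49.17 pos [ 0.4013 -0.115   0.4408] x [-0.045  0.999 -0.005] y [0.999 0.045 0.015] z [ 0.015 -0.004 -1.   ] F [ 0.4 -0.8  0. ] open 0.0512
the job is handed in; nothing more can be done
None
```

I did every step and handed the job in at 49 s of the allowed 192 s, but no verdict came back, so these are my own last checks.

- **Isolator and hasp:** the isolator was turned to its stop, at about 1.57 rad. The hasp was then swung out to about 1.6 rad.
- **Coupling and cam arms:** the coupling sits home, with its cap top at the expected height (0.137 m). I closed arm b first, then arm a, and both hang vertical by the marked points.
- **Racks:** both racks present (1 and 2) stand flat in the tray. Their centres are near tray x −0.06 and +0.07 m, with y near 0. Rack 1 was knocked aside during the run, so I measured it again before gripping it.
- **Bottle, jar and tip box:** they read within a few millimetres of their starting places.

**What went wrong or disagreed:**
- **First coupling grasp:** the first try at gripping the coupling was off-centre, so I opened and redid it.
- **Coupling tilt:** closing arm b tilted the coupling by roughly 0.1 rad. I pressed it level before closing arm a, and pressed it again afterwards.
- **Camera readings:** the two cameras differ by 2–4 mm. The coupling reads 1–3 mm off the adaptor axis, within the 6 mm allowed.
- **Rack 1 height:** one top-camera reading put it at 0.072 m, just under the 0.0725 m limit. The scene camera read 0.065 m, and the height at which I set it down agrees with it standing on the floor.
- **Arm b:** its angle was judged mainly from the top camera, because it is mostly hidden in the scene view.

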